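# Restock the coffee pod drawer

## Robot

A 6-joint arm with a two-finger parallel gripper is mounted at the origin on the work surface. World frame = base frame: x ahead of the robot, y to its left, z up, the work surface at z = 0. Lengths are in mm, angles in rad, forces in N, time in s.
With the tool pointing down it reaches from about 350 to 775 mm from the base axis. Payload 7.3 kg.
Tool frame: the origin (TCP) lies midway between the tips of the shut fingers; the grasp point (between the pads) lies 19 mm behind it; z points along the fingers, y is the line along which they close (so a half turn about z gives the same grasp; the last joint's range is limited). The gripper opens to 92 mm and grips with 3 to 60 N. Pads are 19 mm wide; open, the fingers measure 130 mm over their backs; the gripper's body (75 mm by 190 mm) begins 47 mm behind the grasp point.
Start: joints at [1.047, 0.342, 1.524, -0, 1.275, -0.146], TCP at [193.649, 488.004, 198.741] pointing down, gripper open.
Joint ranges: [-2.53, 2.53], [-0.77, 2.02], [0.04, 2.7], [-1, 4.14], [0.28, 2.66], [-3.11, 3.11]. Speed limits (rad/s): [2.57, 2.57, 3.14, 3.14, 3.14, 3.14].

## Interface

Orientations are given as [roll, pitch, yaw] about the fixed x, y, z axes, in that order (R = Rz(yaw) Ry(pitch) Rx(roll)).
In Python, from plant import get_obs, capture, camera_model, close_job, search_frame, regions_of, pinpoint gives the robot as it stands. The module is installed in compiled form; this text tells all that it offers.
- The arm moves only by the shell command python3 -m pendant 'ROWS'. ROWS is JSON, one flat list of numbers, 7 for each row, row after row: the shift along the tool's x, y, z in units of 30 mm (1.0 is 30 mm), then the turn, a rotation vector about the tool's x, y, z in units of 4 degrees (1.0 is 4 degrees), then the closure, from -1 (fully open) to 1 (shut), so that 0 is half open. In form: [dx, dy, dz, wx, wy, wz, gripper, dx, dy, dz, wx, wy, wz, gripper, ...]. A call has 1 to 12 rows; each row shifts and turns the commanded pose from where the row before left it, along the tool's axes as they then stand; what a row does not reach is not made up. A row lasts 1/10 s, in which the tool goes at most 50 mm and 8.59 degrees, less where a joint would pass 70% of its speed; a pose out of reach is approached as far as the arm can. A call with a number of a shift or a turn outside -1 to 1 is refused whole. A call with a gripper value outside its range is refused whole. The fingers move at their own pace and stop on an object; the grip force is fixed at half the most. Time passes only in rows, so rows that do not move let the fingers close. It gives the time, the measured TCP pose, the force, the opening and the grip force at its end, in the units of the state.
- get_obs(): the state, without advancing time (a new reading comes with each control period).
- capture(name): name is "side" or "top" or "wrist"; returns the picture (400x640x3 uint8, red, green, blue); there is no depth.
- camera_model(name): a dict with "fov_y" (degrees; the focal length in pixels is half the picture's height over the tangent of half this angle, whatever the lens; pixels are square), "cx", "cy" (the principal point, pixels), "pose" (4x4, takes a point from camera to world coordinates). Camera axes: x right, y up, looking along -z (the intrinsics and any distortion apply to the point x, -y, -z); pixel columns grow to the right and rows downward; lengths in mm; the calibration is good to about 2 mm. A picture is of the moment at which its call begins: read the wrist's pose just before it. camera_model takes no time and is no camera call; for the wrist camera it gives the pose at the moment of the call.
- close_job(): hands the job in; it is judged then, once.
Trained networks look in the newest picture that a camera, given by its name, has taken for a name from the list of things; names that differ only in an ending like _2 or _b are one class to them, and where a whole thing is asked for, a point or a joint stands for the part that bears it (a point fixed in the world has none). Each returns a list of dicts, best first, with "score" (0 to 1); they miss things now and then, are a little off and sometimes report something else, mostly with a low value. They report only what shows in the picture. A call takes as long as a camera call.
- search_frame(camera, thing): "location" ([column, row] in pixels, amid what is visible of it).
- regions_of(camera, thing): "pixels" (400x640 bool, what is visible of it) and "location" ([column, row] in pixels, amid what is visible of it).
- pinpoint(camera, thing): "location" ([column, row] in pixels: a listed point, or the origin of a listed thing).
The state is a dict: "time": time; "joint_positions": joint angles; "dq": joint speeds; "tau": joint torques, N m; "tool_pos": TCP position; "tcp_rot": TCP orientation; "contact_force": force on the tool from outside, world axes, zero at the start; "moment": the same for the moment, N m; "grip_width": finger opening in mm; "finger_force": force on a finger pad.
Only numpy, scipy, OpenCV 4.12 (cv2) and the standard library are available. Lean on these libraries where they do the work, as an engineer would, in place of code of your own. Each camera call takes 0.05 s, during which the arm holds its last target. There are 200 camera calls.

## Task

Pull out the pod drawer under the coffee brewer, drop the two loose coffee pods one by one into its two empty pockets, foil up and down on their rims, and push the drawer fully shut again. Leave the other things on the counter where they are.

Things in the scene. Friction and masses are not known exactly. Their poses are not given: they have to be found in the camera images.
- drawer (a joint): how far the pod drawer is pulled out of the stand, m: 0 shut (front flush with the stand), 0.18 fully out at its stop; starts shut or up to 20 mm ajar. It slides level with light friction (about 1.5 N plus 6 N per m/s), stays where it is left and has no catch.
- stand_front (a point): foot of the front face, at its middle, of the low bamboo pod stand that holds the drawer: 310 deep x 280 wide x 75 high, fixed on the counter. Its own -x axis points out of the front, the way the drawer slides open; y along its width; z up.
- tray_edge (a point): middle of the front upper edge of the drip tray of the grey pod brewer that stands on the pod stand; axes as the stand's. The tray, 150 wide, fills the heights 80 to 112 above the counter and sticks out 22 beyond the stand's front, over the drawer knob; the brew head above (180 wide, 265 to 340 above the counter) sticks out 10. So the knob is reached only with the tool leaning out from the front.
- drawer_knob (a point): centre of the head of the drawer's steel mushroom knob: a round head 28 in diameter, 12 thick, on a 13 thick neck 24 long, its axis level along the stand's x. It stands in the middle of the drawer front, 38 above the counter, head centre 30 out from the drawer front. Axes as the stand's; moves with the drawer.
- pod0: single-serve coffee pod standing loose on the counter, foil lid up: white plastic cup with a silver foil lid, 44 high, 37 across the bottom, tapering out to 46 under the rim; the rim at the top is 51 across and 3 thick. Origin at the centre of its underside, z up. About 10 to 20 g. The two loose pods are alike.
- pod1: second loose pod, same as pod0
- pocket0 (a point): mouth centre of an empty round pocket, bore 48, open below, in the drawer's grey plate (top 58 above the counter), front row, 50 behind the drawer front. Axes as the stand's; moves with the drawer. A pod drops in bottom first and hangs by its rim, underside 41 below this point. The front pockets beside it and all rows behind, 60 apart, hold fixed pods, rims 3 above the plate; drawer front 68 high.
- pocket1 (a point): second empty pocket, as pocket0, 120 from it along the stand's +y in the same row, a stored pod between them
- creamer0: bystander: small single-serve creamer cup with foil lid, 26 high, rim 38 across; smaller than a pod and not to be stored; origin centre of underside
- creamer1: bystander: second creamer cup, like creamer0
- creamer2: bystander: third creamer cup, like creamer0
- sugar_jar: bystander: squat glass jar with steel lid, 54 across, 70 high; origin centre of underside
- mug: bystander: white mug, 82 across, 95 high, handle towards its own +y; origin centre of underside
- teaspoon: bystander: steel teaspoon, 150 long, lying flat along its own x
- pepper_mill: bystander: dark wooden pepper mill, 52 across, 137 high; origin centre of underside

How it is judged (in metres and radians):
On the way, in this order (a step that is already met when the one before it is completed fails the run):
1. the drawer is pulled out (at least 120 mm) (value of joint drawer above 0.12 m), for 0.2 s.
2. with the drawer still out (at least 100 mm), each of the two empty pockets holds one loose pod (((horizontal distance between pod0 and pocket0 below 0.006 m and z of pod0 in the frame of pocket0 between -0.048 and -0.036 m and angle between pod0's own z axis and vertical below 0.12 rad) or (horizontal distance between pod1 and pocket0 below 0.006 m and z of pod1 in the frame of pocket0 between -0.048 and -0.036 m and angle between pod1's own z axis and vertical below 0.12 rad)) and ((horizontal distance between pod0 and pocket1 below 0.006 m and z of pod0 in the frame of pocket1 between -0.048 and -0.036 m and angle between pod0's own z axis and vertical below 0.12 rad) or (horizontal distance between pod1 and pocket1 below 0.006 m and z of pod1 in the frame of pocket1 between -0.048 and -0.036 m and angle between pod1's own z axis and vertical below 0.12 rad)) and value of joint drawer above 0.1 m), for 0.2 s.
At the end, for the whole second after the job is handed in: Each of the two pockets holds one of the loose pods, foil up: within 6 mm of the pocket's centre, its underside 36 to 48 mm below the pocket's mouth, upright within 0.12 rad and at rest; and the drawer is shut to within 5 mm (((horizontal distance between pod0 and pocket0 below 0.006 m and z of pod0 in the frame of pocket0 between -0.048 and -0.036 m and angle between pod0's own z axis and vertical below 0.12 rad) or (horizontal distance between pod1 and pocket0 below 0.006 m and z of pod1 in the frame of pocket0 between -0.048 and -0.036 m and angle between pod1's own z axis and vertical below 0.12 rad)) and ((horizontal distance between pod0 and pocket1 below 0.006 m and z of pod0 in the frame of pocket1 between -0.048 and -0.036 m and angle between pod0's own z axis and vertical below 0.12 rad) or (horizontal distance between pod1 and pocket1 below 0.006 m and z of pod1 in the frame of pocket1 between -0.048 and -0.036 m and angle between pod1's own z axis and vertical below 0.12 rad)) and value of joint drawer below 0.005 m and linear speed of each of pod0, pod1 below 0.02 m/s); the robot touches nothing.
It fails at once if a creamer cup, the sugar jar, the mug, the teaspoon or the pepper mill is moved more than 25 mm or tipped over (distance of any of creamer0, creamer1, creamer2, sugar_jar, mug, teaspoon, pepper_mill from where it was at the start of the episode above 0.025 m or angle between any of creamer0, creamer1, creamer2, sugar_jar, mug, teaspoon, pepper_mill's own z axis and vertical above 0.5 rad).
It also fails if it takes over 72 s, if anything falls off the work surface, if the arm or the gripper's body presses on something with over 40 N, if the wrist force passes 120 N, or if a joint passes its speed limit or range.

## Working session

There is one attempt and no reset: what is moved stays moved. The work goes in short steps, Python scripts to look and compute and a shell command to move; the robot and the scene stay as the last step left them, time stands still between calls to the robot, and variables do not carry over. Pictures are saved under pics/ and viewed, at most 10 in all, crops included, and the job is handed in when it is done.

```bash
mkdir -p pics; cat > h.py <<'E'
import numpy as np, cv2
from plant import *
from scipy.spatial.transform import Rotation as R
def ray(cam,px,m=None):
    m=m or camera_model(cam); f=200/np.tan(np.radians(m["fov_y"]/2)); P=np.array(m["pose"])
    d=np.array([(px[0]-m["cx"])/f,-(px[1]-m["cy"])/f,-1.]); return P[:3,3],P[:3,:3]@d
def onz(cam,px,z,m=None):
    o,d=ray(cam,px,m); return o+d*(z-o[2])/d[2]
def tri(c1,p1,c2,p2):
    o1,d1=ray(c1,p1);o2,d2=ray(c2,p2);A=np.stack([d1,-d2],1)
    s=np.linalg.lstsq(A,o2-o1,rcond=None)[0];a=o1+s[0]*d1;b=o2+s[1]*d2
    return (a+b)/2,np.linalg.norm(a-b)
def save(im,n): cv2.imwrite("pics/"+n+".png",im[:,:,::-1])
np.set_printoptions(precision=1,suppress=True)
E
python3 - <<'E'
from h import *
for c in ["side","top","wrist"]:
    m=camera_model(c);print(c,{k:v for k,v in m.items() if k!="pose"});print(np.array(m["pose"]))
a=capture("side");b=capture("top");save(np.vstack([a,b])[:, :],"both0")
cv2.imwrite("pics/both.png",cv2.resize(np.vstack([a,b]),(480,600))[:,:,::-1])
for t,z in [("stand_front",0),("tray_edge",112),("drawer_knob",38),("pod0",0),("creamer0",0),("sugar_jar",0),("mug",0),("teaspoon",0),("pepper_mill",0)]:
    for c in ["side","top"]:
        for r in pinpoint(c,t)[:4]: print(t,c,round(r["score"],2),np.array(r["location"]),onz(c,r["location"],z))
print(get_obs())
E
```

```text
side {'fov_y': 47.78290773423912, 'cx': 324.22533332728597, 'cy': 198.61530784637094}
[[  -1.     0.1   -0.1  407.9]
 [  -0.2   -0.6    0.8 1109.9]
 [  -0.     0.8    0.6  911.2]
 [   0.     0.     0.     1. ]]
top {'fov_y': 47.53715636178642, 'cx': 318.5241771872201, 'cy': 200.85822866790227}
[[  -0.     1.    -0.1  466.7]
 [  -1.    -0.    -0.     7.5]
 [  -0.     0.1    1.  1199. ]
 [   0.     0.     0.     1. ]]
wrist {'fov_y': 61.317217607300925, 'cx': 324.56438546350506, 'cy': 200.25000474906443}
[[  0.4  -0.9  -0.3 120. ]
 [  0.9   0.4   0.1 517. ]
 [ -0.   -0.3   1.  384.1]
 [  0.    0.    0.    1. ]]
stand_front side 0.76 [327.2 177.9] [ 628.  -239.6    0. ]
stand_front side 0.58 [334.2 150.2] [ 632.  -440.4    0. ]
stand_front side 0.54 [330.4 154.7] [ 641.6 -403.6    0. ]
stand_front top 0.81 [420.8 188.9] [ 620.6 -248.4    0. ]
tray_edge side 0.65 [333.7 153. ] [ 603.3 -230.6  112. ]
tray_edge top 0.59 [431.6 188.8] [ 605.7 -250.4  112. ]
drawer_knob side 0.59 [337.4 172.5] [ 588.6 -222.9   38. ]
drawer_knob top 0.77 [419.6 203. ] [ 579.5 -235.2   38. ]
pod0 side 0.57 [32
[... 814 characters left out ...]
[294.2 161.7] [705.1  85.9   0. ]
teaspoon top 0.59 [418.1 201.6] [ 587.  -239.4    0. ]
pepper_mill side 0.57 [262.1 308.9] [696.8 382.7   0. ]
pepper_mill side 0.41 [357.8 262.7] [472.5 177.5  -0. ]
pepper_mill side 0.28 [323.4 236.2] [588.4  79.6  -0. ]
pepper_mill top 0.82 [187.7 172.2] [685.9 373.    0. ]
{'time': 1.0, 'joint_positions': array([ 1. ,  0.3,  1.5, -0. ,  1.3, -0.1]), 'dq': array([-0.,  0.,  0., -0.,  0.,  0.]), 'tau': array([  0. , -43.1, -24.4,   0.1,   0. ,  -0. ]), 'tool_pos': array([193.7, 488. , 198.7]), 'tcp_rot': array([3.1, 0. , 2.8]), 'contact_force': array([ 0.3, -0.5, -0.2]), 'moment': array([-0.,  0.,  0.]), 'finger_force': 0.0, 'grip_width': 91.8778885581755}
```

View pics/both.png

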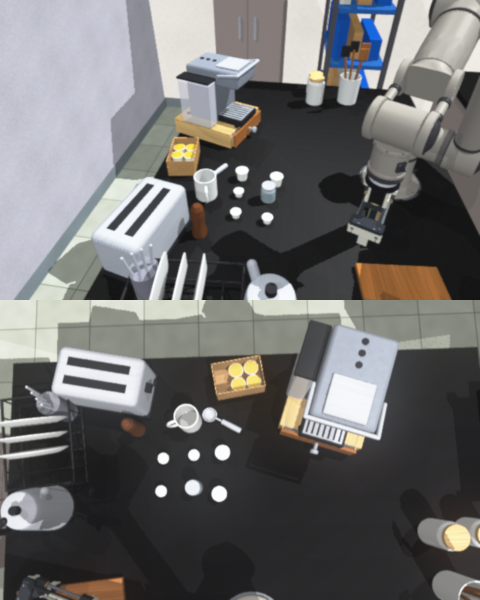

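```bash
python3 - <<'E'
from h import *
for t in ["stand_front","tray_edge","drawer_knob"]:
    print(t,tri("side",pinpoint("side",t)[0]["location"],"top",pinpoint("top",t)[0]["location"]))
# stand front edge: outline in top image
im=cv2.imread("pics/both0.png")[400:]
for t in ["drawer_knob","stand_front"]:
    for r in regions_of("top",t)[:2]:
        ys,xs=np.nonzero(r["pixels"]);print(t,r["score"],r["location"],xs.min(),xs.max(),ys.min(),ys.max(),len(xs))
cv2.imwrite("pics/topcrop.png",cv2.resize(im[100:240,350:510],(800,700)[0:2] and (640,560),interpolation=cv2.INTER_CUBIC))
o=get_obs();print(o["tcp_rot"],R.from_euler('xyz',o["tcp_rot"]).as_matrix())
np.set_printoptions(precision=4,suppress=True)
m=camera_model("wrist");print(np.array(m["pose"]))
E
```

```text
stand_front (array([ 625.6, -249.6,   -7. ]), np.float64(8.04720225222113))
tray_edge (array([ 607.1, -253.6,   98.3]), np.float64(0.7269104426273786))
drawer_knob (array([ 585.4, -236.9,   28.7]), np.float64(10.032482662715143))
drawer_knob 0.88 [419.1, 192.4] 373 475 168 205 946
drawer_knob 0.19 [258.1, 246.2] 248 269 239 258 343
stand_front 0.91 [449.8, 118.0] 371 531 26 205 20522
stand_front 0.46 [258.9, 247.8] 247 269 239 259 401
[3.1 0.  2.8] [[-0.9  0.4  0. ]
 [ 0.4  0.9  0. ]
 [-0.   0.  -1. ]]
[[  0.3696  -0.8896  -0.2684 120.0637]
 [  0.9292   0.3537   0.107  517.185 ]
 [ -0.0002  -0.2889   0.9573 384.7574]
 [  0.       0.       0.       1.    ]]
```

View pics/topcrop.png

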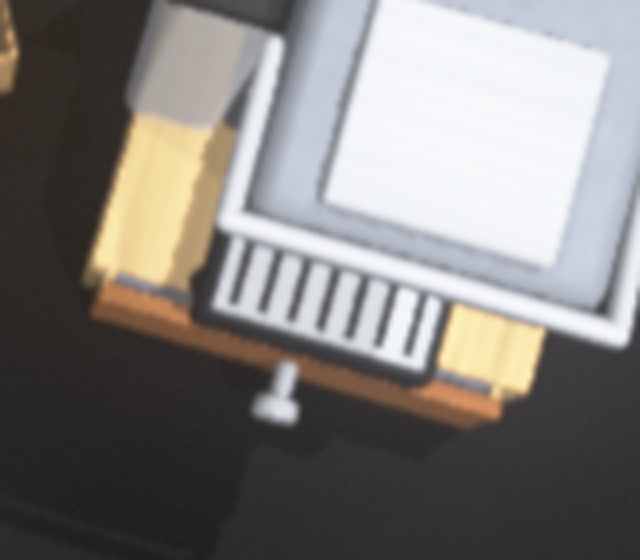

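The pictures show two loose pods in the top view at px (300,207) and (292,258). The brewer stand is turned about -15°, with the knob at px (419,201) and the drawer slightly ajar. The front is clear, so I'll plan the pregrasp move.

```bash
cat >> h.py <<'E'
YAW=np.radians(-14.6)
def ori(lean,yaw=None):
    yaw=YAW if yaw is None else yaw
    x=np.array([-np.cos(yaw),-np.sin(yaw),0]);z=np.array([0,0,-1.]);
    return np.stack([x,np.cross(z,x),z],1)@R.from_euler('y',-lean,degrees=True).as_matrix()
def rel(p,Rt,p0=None,R0=None):
    o=get_obs()
    p0=o["tool_pos"] if p0 is None else p0
    R0=R.from_euler('xyz',o["tcp_rot"]).as_matrix() if R0 is None else R0
    s=R0.T@(np.array(p)-p0)/30; w=R.from_matrix(R0.T@Rt).as_rotvec(degrees=True)/4
    print("shift",np.round(s,2),"turn",np.round(w,2))
    return np.array(p),Rt
E
python3 - <<'E'
from h import *
for (a,b) in [((95,315),(497,420)),((110,283),(490,383))]:
    P=[onz("top",(350+q[0]/4,100+q[1]/4),68) for q in (a,b)]
    d=P[0]-P[1];print(P,np.linalg.norm(d),"yaw",np.degrees(np.arctan2(-d[0],d[1])))
u=np.array([np.cos(YAW),np.sin(YAW)])
p,r=rel([420,150,200],ori(0))
K=np.array([582,-235,38.]);Rt=ori(48)
print(Rt)
p,r=rel(K-91*Rt[:,2],Rt,p,r)
E
```

```text
[array([ 641.4, -117.5,   68. ]), array([ 567.3, -364.1,   68. ])] 257.52893188196134 yaw -16.72685304447038
[array([ 661.4, -127.8,   68. ]), array([ 590.6, -361.3,   68. ])] 244.06467012535742 yaw -16.883205336790734
shift [-11.2  -7.7  -0. ] turn [ 0.   0.  -1.8]
[[-0.6  0.3  0.7]
 [ 0.2  1.  -0.2]
 [-0.7  0.  -0.7]]
shift [ -6.2 -11.1   3.4] turn [ -0. -12.  -0.]
```

```bash
sed -i 's/radians(-14.6)/radians(-16.8)/' h.py
python3 -m pendant '[-0.94,-0.64,0,0,0,0,-1, -0.94,-0.64,0,0,0,0,-1, -0.94,-0.64,0,0,0,0,-1, -0.94,-0.64,0,0,0,0,-1, -0.94,-0.64,0,0,0,0,-1, -0.94,-0.64,0,0,0,0,-1, -0.94,-0.64,0,0,0,0,-1, -0.94,-0.64,0,0,0,0,-1, -0.94,-0.64,0,0,0,0,-1, -0.94,-0.64,0,0,0,0,-1, -0.94,-0.64,0,0,0,0,-1, -0.94,-0.64,0,0,0,-1,-1]'
python3 - <<'E'
from h import *
K=np.array([582,-235,38.]);Rt=ori(48)
rel(K-100*Rt[:,2],Rt)
E
```

```text
time: 2.6
tool_pos: [423.9, 147.8, 198.9]
tcp_rot: [3.141, 0.0, 2.834]
contact_force: [0.2, -0.2, -0.2]
grip_width: 91.4
finger_force: 0.0
shift [ -6.4 -10.6   3.1] turn [ -0.1 -12.   -0.2]
```

```bash

python3 -m pendant '[-0.53,-0.88,0.1,0,0,0,-1, -0.53,-0.88,0.1,0,0,0,-1, -0.53,-0.88,0.1,0,0,0,-1, -0.53,-0.88,0.1,0,0,0,-1, -0.53,-0.88,0.1,0,0,0,-1, -0.53,-0.88,0.1,0,0,0,-1, -0.53,-0.88,0.1,0,0,0,-1, -0.53,-0.88,0.1,0,0,0,-1, -0.53,-0.88,0.1,0,0,0,-1, -0.53,-0.88,0.1,0,0,0,-1, -0.53,-0.88,0.1,0,0,0,-1, -0.53,-0.88,0.1,0,0,-0.2,-1]'
python3 -m pendant '[0,0,0,0,-1,0,-1, 0,0,0,0,-1,0,-1, 0,0,0,0,-1,0,-1, 0,0,0,0,-1,0,-1, 0,0,0,0,-1,0,-1, 0,0,0,0,-1,0,-1, 0,0,0,0,-1,0,-1, 0,0,0,0,-1,0,-1, 0,0,0,0,-1,0,-1, 0,0,0,0,-1,0,-1, 0,0,0,0,-1,0,-1, 0,0,0,0,-1,0,-1]'
python3 - <<'E'
from h import *
im=capture("wrist");save(im,"w1")
for t,z in [("drawer_knob",38),("stand_front",0),("tray_edge",112)]:
    for r in pinpoint("wrist",t)[:2]: print(t,r["score"],r["location"],onz("wrist",r["location"],z))
K=np.array([582,-235,38.]);Rt=ori(48)
rel(K-90*Rt[:,2],Rt)
E
```

```text
time: 3.8
tool_pos: [509.1, -212.0, 162.6]
tcp_rot: [3.141, 0.0, 2.848]
contact_force: [0.0, 0.4, -0.0]
grip_width: 91.8
finger_force: 0.0
time: 5.0
tool_pos: [514.4, -205.2, 177.1]
tcp_rot: [3.121, 0.758, 2.832]
contact_force: [-0.3, -1.6, -0.5]
grip_width: 91.9
finger_force: 0.0
drawer_knob 0.7 [315.0, 136.0] [ 582.6 -233.7   38. ]
stand_front 0.67 [317.8, 138.4] [ 629.6 -246.2    0. ]
tray_edge 0.78 [315.4, 217.1] [ 612.8 -243.   112. ]
shift [ 1.7 -0.3  2.1] turn [ 0.1 -1.1  0. ]
```

View pics/w1.png

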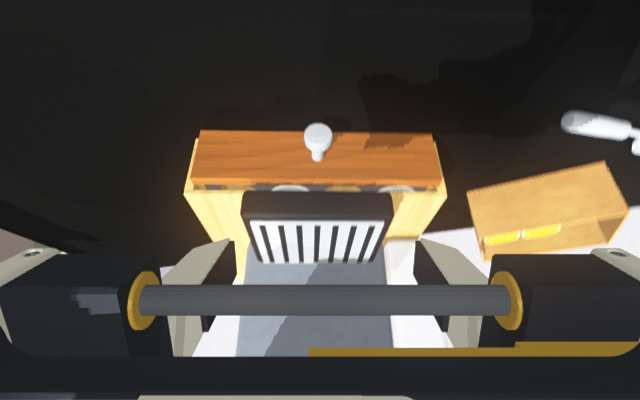

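```bash

python3 - <<'E'
from h import *
for a,b,z in [((200,131),(433,134.5),0+2),((193,180),(443,183),68),((185,186),(447,188),75)]:
    P=[onz("wrist",q,z) for q in (a,b)];d=P[1]-P[0];print(P,np.linalg.norm(d),"yaw",np.degrees(np.arctan2(-d[0],d[1])))
print(onz("wrist",(318,138),45))
K=np.array([583,-234,38.]);Rt=ori(46,np.radians(-16))
p,r=rel(K-85*Rt[:,2],Rt)
rel(K+22*Rt[:,2],Rt,p,r)
print(Rt)
E
```

```text
[array([ 577. , -368.9,    2. ]), array([ 659.1, -117. ,    2. ])] 264.95288281564933 yaw -18.043147342215164
[array([ 578.1, -364.5,   68. ]), array([ 659.1, -117.4,   68. ])] 260.03762025703077 yaw -18.148422557000085
[array([ 576.6, -371.3,   75. ]), array([ 658.6, -114.6,   75. ])] 269.4585137797505 yaw -17.729245621689174
[ 578.4 -229.9   45. ]
shift [ 1.6 -0.3  2.2] turn [-0.  -0.7 -0.1]
shift [ 0.  -0.   3.6] turn [0. 0. 0.]
[[-0.7  0.3  0.7]
 [ 0.2  1.  -0.2]
 [-0.7  0.  -0.7]]
```

```bash

python3 -m pendant '[0.4,-0.08,0.5,0,-0.2,0,-1, 0.4,-0.08,0.6,0,-0.2,0,-1, 0.4,-0.08,0.6,0,-0.2,0,-1, 0.4,-0.06,0.5,0,0,0,-1, 0,0,0.6,0,0,0,-1, 0,0,0.6,0,0,0,-1, 0,0,0,0,0,0,-1]'
python3 - <<'E'
from h import *
im=capture("wrist");save(im,"w2")
for r in pinpoint("wrist","drawer_knob")[:2]: print(r["score"],r["location"],onz("wrist",r["location"],38))
K=np.array([583,-234,38.]);Rt=ori(46,np.radians(-17))
rel(K+22*Rt[:,2],Rt)
E
```

```text
time: 5.9
tool_pos: [554.7, -227.1, 132.0]
tcp_rot: [3.098, 0.701, 2.825]
contact_force: [-0.4, -0.1, -1.0]
grip_width: 91.7
finger_force: 0.0
0.84 [324.9, 149.7] [ 583.1 -231.5   38. ]
shift [ 1.2 -0.1  3.8] turn [ 0.4 -1.4 -0.2]
```

```bash

python3 -m pendant '[0,0,0,0,0,0,-1, 0,0,0,0,0,0,-1]'
python3 - <<'E'
from h import *
np.set_printoptions(precision=3,suppress=True)
print(get_obs()["joint_positions"])
E
```

```text
time: 6.2
tool_pos: [553.6, -226.2, 133.8]
tcp_rot: [3.099, 0.704, 2.825]
contact_force: [-0.3, -0.1, -0.0]
grip_width: 92.0
finger_force: 0.0
[-0.674  0.292  2.103  1.265  0.283 -3.105]
```

```bash

python3 - <<'E'
from h import *
np.set_printoptions(precision=3,suppress=True)
o=get_obs();q=o["joint_positions"];p=o["tool_pos"];z=R.from_euler('xyz',o["tcp_rot"]).as_matrix()[:,2]
n=np.array([-np.sin(q[0]),np.cos(q[0]),0]);e=np.array([np.cos(q[0]),np.sin(q[0]),0])
d=p@n/(z@n);w=p-d*z;print("d6",d,"wrist r,z",w@e,w[2],z)
A=[];b=[]
for q2,q23,r,h in [(.342,1.866,525.0,198.74+d),(q[1],q[1]+q[2],w@e,w[2])]:
    A+=[[1,0,np.sin(q2),np.sin(q23)],[0,1,np.cos(q2),np.cos(q23)]];b+=[r,h]
x=np.linalg.lstsq(np.array(A),np.array(b),rcond=None)[0];print("a1,h,L2,L3",x)
E
```

```text
d6 632.9718351820434 wrist r,z 200.0412126586718 616.0375672269053 [ 0.628 -0.16  -0.762]
a1,h,L2,L3 [-1165.64  -2119.95   3319.482   603.484]
```

```bash

python3 - <<'E'
from h import *
np.set_printoptions(precision=3,suppress=True)
o=get_obs();q=o["joint_positions"];p=o["tool_pos"];z=R.from_euler('xyz',o["tcp_rot"]).as_matrix()[:,2]
f=lambda a:(np.array([-np.sin(a),np.cos(a),0]),np.array([np.cos(a),np.sin(a),0]))
p0=np.array([193.649,488.004,198.741]);n0,e0=f(1.047);s=p0@n0
n,e=f(q[0]);d=(p@n-s)/(z@n)
print("s",s,"d6",d)
for dd in (d,d-20,d+20):
    w=p-dd*z
    A=[];b=[]
    for q2,q23,r,h in [(.342,1.866,p0@e0,198.74+dd),(q[1],q[1]+q[2],w@e,w[2])]:
        A+=[[1,0,np.sin(q2),np.sin(q23)],[0,1,np.cos(q2),np.cos(q23)]];b+=[r,h]
    x=np.linalg.lstsq(np.array(A),np.array(b),rcond=None)[0];print(dd,"wr",w@e,w[2],"a1,h,L2,L3",x)
E
python3 -m pendant '[-0.3,0.2,-0.9,0,0.5,0,-1, -0.3,0.2,-0.9,0,0.5,0,-1, -0.3,0.2,-0.9,0,0.5,0,-1, -0.3,0.2,-0.9,0,0.5,0,-1, 0,0,0,0,0.5,0,-1, 0,0,0,0,0.5,0,-1]'
python3 -c "
from plant import *;print(get_obs()['joint_positions'])"
```

```text
s 76.39966273839303 d6 346.0822664563366
346.0822664563366 wr 369.4542803902749 397.47881389304973 a1,h,L2,L3 [-170.882 -298.131 1008.431  368.037]
326.0822664563366 wr 381.26461343822047 382.2423761023946 a1,h,L2,L3 [-103.65  -177.45   854.105  351.861]
366.0822664563366 wr 357.64394734232934 412.7152516837049 a1,h,L2,L3 [-238.115 -418.813 1162.756  384.212]
time: 6.8
tool_pos: [534.4, -199.6, 217.9]
tcp_rot: [3.091, 0.539, 2.841]
contact_force: [0.1, 0.5, 0.2]
grip_width: 91.5
finger_force: 0.0
[-0.62132951  0.13513877  1.89467664  0.35737761  0.64084041 -2.14178538]
```

```bash

cat > k.py <<'E'
from h import *
from scipy.optimize import least_squares
D=[([1.047,.342,1.524,0,1.275],[193.649,488.004,198.741]),([-.674,.292,2.103,1.265,.283],[553.6,-226.2,133.8]),([-.62133,.13514,1.89468,.35738,.64084],[534.4,-199.6,217.9])]
def fk(q,x):
    a1,h,L2,L3,a3,s,d6=x
    R1=R.from_euler('z',q[0]);R3=R.from_euler('y',q[1]+q[2]);Rt=R1*R3*R.from_euler('z',q[3])*R.from_euler('y',q[4])
    p=R1.apply([a1+L2*np.sin(q[1]),s,h+L2*np.cos(q[1])])+(R1*R3).apply([a3,0,L3])+Rt.apply([0,0,d6])
    return p,Rt.apply([0,0,1])
x0=np.array([0,300,400,400,0,76,330.])
def fit(D):
    return least_squares(lambda x:np.concatenate([fk(q,x)[0]-p for q,p in D]+[(x-x0)*.003]),x0)
E
python3 - <<'E'
from k import *
o=get_obs();print(R.from_euler('xyz',o["tcp_rot"]).as_matrix()[:,2])
f=fit(D);print(f.x,f.fun);print(fk(D[2][0],f.x)[1])
E
```

```text
[ 0.5 -0.1 -0.9]
[ -0.4 223.5 506.2 379.8  46.6  76.4 346.6] [ 0.  -0.  -0.  -0.1 -0.1 -0.   0.1  0.1  0.  -0.  -0.2  0.3 -0.1  0.1
  0.   0. ]
[ 0.5 -0.1 -0.9]
```

```bash

cat >> k.py <<'E'
X=fit(D).x
C=(R.from_euler('z',1.047)*R.from_euler('y',np.pi)*R.from_euler('z',-.146)).inv()*R.from_euler('xyz',[np.pi,0,2.77])
LO=np.array([-2.53,-.77,.04,-1,.28,-3.11]);HI=np.array([2.53,2.02,2.7,4.14,2.66,3.11])
def full(q):
    p,_=fk(q,X);return p,R.from_euler('z',q[0])*R.from_euler('y',q[1]+q[2])*R.from_euler('z',q[3])*R.from_euler('y',q[4])*R.from_euler('z',q[5])*C
def ik(p,Rt,q0):
    Rt=R.from_matrix(Rt)
    def e(q):
        a,b=full(q);return np.r_[(a-p)/100,(Rt.inv()*b).as_rotvec()]
    s=least_squares(e,np.clip(q0,LO+.01,HI-.01),bounds=(LO,HI));return s.x,np.abs(s.fun).max()
E
python3 - <<'E'
from k import *
np.set_printoptions(precision=2,suppress=True)
o=get_obs();q=o["joint_positions"];a,b=full(q);print(a-o["tool_pos"],(R.from_euler('xyz',o["tcp_rot"]).inv()*b).magnitude())
K=np.array([583,-233,38.]);YAW=np.radians(-17);u=np.array([np.cos(YAW),np.sin(YAW),0])
for out in (-18,0,130):
  for lean in (20,25,30,35,40,45):
    for yw in (-17,):
      Rt=ori(lean,np.radians(yw))
      best=min((ik(K-u*out+19*Rt[:,2],Rt,q0) for q0 in ([-.6,.3,1.9,.2,.5,-2],[-.6,.3,1.9,-.3,.5,-1.2],[-.6,.3,1.9,2.8,.5,1.5],[-.2,.3,1.9,3.4,.5,1.])),key=lambda t:t[1])
      print(out,lean,best[0],"%.3f"%best[1])
E
```

```text
[0.07 0.08 0.  ] 0.00620367320510286
-18 20 [-0.54  0.6   1.73  0.18  0.48 -1.95] 0.000
-18 25 [-0.55  0.58  1.81  0.33  0.34 -2.11] 0.000
-18 30 [-0.58  0.58  1.86  0.59  0.28 -2.38] 0.032
-18 35 [-0.64  0.59  1.98  1.64  0.28  2.79] 0.078
-18 40 [-0.6   0.6   2.04  2.31  0.28  2.15] 0.016
-18 45 [-0.61  0.62  2.1   2.55  0.4   1.91] 0.000
0 20 [-0.55  0.58  1.78  0.2   0.45 -1.98] 0.000
0 25 [-0.56  0.56  1.86  0.37  0.31 -2.15] 0.000
0 30 [-0.59  0.56  1.9   0.65  0.28 -2.46] 0.038
0 35 [-0.64  0.58  2.05  1.93  0.28  2.49] 0.054
0 40 [-0.61  0.58  2.08  2.34  0.28  2.12] 0.003
0 45 [-0.62  0.61  2.14  2.57  0.43  1.87] 0.000
130 20 [-0.63  0.42  2.13  0.41  0.29 -2.27] 0.000
130 25 [-0.69  0.42  2.16  0.76  0.28 -2.67] 0.046
130 30 [-0.73  0.44  2.31  1.99  0.28  2.34] 0.041
130 35 [-0.71  0.45  2.35  2.33  0.32  2.02] 0.000
130 40 [-0.75  0.49  2.42  2.52  0.5   1.78] 0.000
130 45 [-0.78  0.56  2.49  2.61  0.7   1.64] 0.000
```

```bash
sed -i 's/radians(-16.8)/radians(-17)/' h.py
python3 - <<'E'
from k import *
K=np.array([583,-232.5,38.]);Rt=ori(23);u=np.array([np.cos(YAW),np.sin(YAW),0])
p,r=rel(K-79*Rt[:,2],Rt);p,r=rel(K+11*Rt[:,2],Rt,p,r)
R2=ori(17);rel(p-u*120,R2,p,r)
for P,T in [(K-79*Rt[:,2],Rt),(K+11*Rt[:,2],Rt),(K-u*120+11*R2[:,2],R2),(K-u*135+11*R2[:,2],R2)]: print(ik(P,T,[-.6,.3,1.9,.2,.5,-2]))
E
```

```text
shift [ 1.1 -0.8  3.5] turn [ 0.7  2.  -0. ]
shift [ 0. -0.  3.] turn [0. 0. 0.]
shift [ 3.7  0.  -1.6] turn [ 0.   1.5 -0. ]
(array([-0.6,  0.4,  1.9,  0.2,  0.5, -2. ]), np.float64(1.1937117960769683e-14))
(array([-0.6,  0.6,  1.8,  0.3,  0.4, -2.1]), np.float64(7.696598913753405e-13))
(array([-0.6,  0.4,  2.1,  0.2,  0.4, -2.1]), np.float64(9.748050769364802e-10))
(array([-0.6,  0.4,  2.1,  0.3,  0.4, -2.1]), np.float64(5.684341886080802e-16))
```

```bash

python3 -m pendant '[0.22,-0.16,0.7,0.14,0.4,0,-1, 0.22,-0.16,0.7,0.14,0.4,0,-1, 0.22,-0.16,0.7,0.14,0.4,0,-1, 0.22,-0.16,0.7,0.14,0.4,0,-1, 0.22,-0.16,0.7,0.14,0.4,0,-1, 0,0,0,0,0,0,-1]'
python3 - <<'E'
from k import *
im=capture("wrist");save(im,"w3")
for t,z in [("drawer_knob",38),("tray_edge",112)]:
  for r in pinpoint("wrist",t)[:2]: print(t,r["score"],r["location"],onz("wrist",r["location"],z))
K=np.array([583,-232.5,38.]);Rt=ori(23);rel(K+11*Rt[:,2],Rt)
E
```

```text
time: 7.4
tool_pos: [546.3, -224.7, 104.9]
tcp_rot: [3.139, 0.393, 2.844]
contact_force: [0.8, 0.3, 0.4]
grip_width: 92.3
finger_force: 0.0
drawer_knob 0.77 [328.7, 207.2] [ 583.1 -232.5   38. ]
tray_edge 0.85 [331.6, 307.5] [ 614.1 -240.5  112. ]
shift [-0.2  0.1  3. ] turn [ 0. -0. -0.]
```

View pics/w3.png

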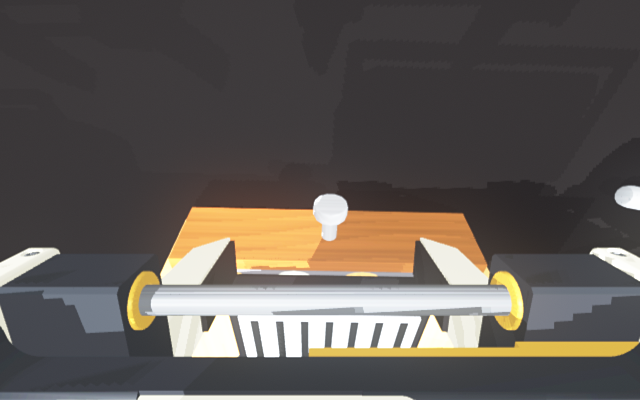

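```bash

python3 -m pendant '[-0.04,0.02,0.6,0,0,0,-1, -0.04,0.02,0.6,0,0,0,-1, -0.04,0.02,0.6,0,0,0,-1, -0.04,0.02,0.6,0,0,0,-1, -0.04,0.02,0.6,0,0,0,-1, 0,0,0,0,0,0,1, 0,0,0,0,0,0,1, 0,0,0,0,0,0,1, 0,0,0,0,0,0,1, 0,0,0,0,0,0,1]'
python3 -c "
from plant import *;o=get_obs();print(o['joint_positions'],o['contact_force'],o['grip_width'])"
```

```text
time: 8.55
tool_pos: [587.0, -234.4, 27.5]
tcp_rot: [3.141, 0.399, 2.844]
contact_force: [0.2, 0.8, -0.0]
grip_width: 56.2
finger_force: 0.0
[-0.55654001  0.55134216  1.83247745  0.27116302  0.38363769 -2.06242024] [ 0.22970925  0.76693741 -0.00842366] 56.18939347983069
```

```bash

python3 -m pendant '[0,0,0,0,0,0,1, 0,0,0,0,0,0,1, 0,0,0,0,0,0,1, 0,0,0,0,0,0,1, 0,0,0,0,0,0,1]' && python3 -m pendant '[0.1,0,-0.04,0,0,0,1, 0.31,0,-0.13,0,0.12,0,1, 0.31,0,-0.13,0,0.12,0,1, 0.31,0,-0.13,0,0.12,0,1]'
```

```text
time: 9.05
tool_pos: [586.8, -234.1, 26.5]
tcp_rot: [3.14, 0.398, 2.844]
contact_force: [-0.0, -0.0, 0.3]
grip_width: 16.2
finger_force: 0.0
time: 9.45
tool_pos: [553.7, -223.9, 26.6]
tcp_rot: [3.14, 0.371, 2.844]
contact_force: [0.2, 0.2, -1.0]
grip_width: 0.6
finger_force: 0.0
```

```bash

python3 - <<'E'
from k import *
im=capture("wrist");s=capture("side");save(np.vstack([im[100:340],cv2.resize(s[110:230,240:440],(640,384))[:340]]),"w4")
for c in ("wrist","side"):
  for t,z in [("drawer_knob",38),("tray_edge",112)]:
    for r in pinpoint(c,t)[:2]: print(t,r["score"],r["location"],onz(c,r["location"],z))
E
```

```text
drawer_knob 0.75 [337.1, 170.3] [ 591.6 -237.    38. ]
tray_edge 0.87 [333.9, 150.5] [ 605.2 -247.7  112. ]
```

View pics/w4.png

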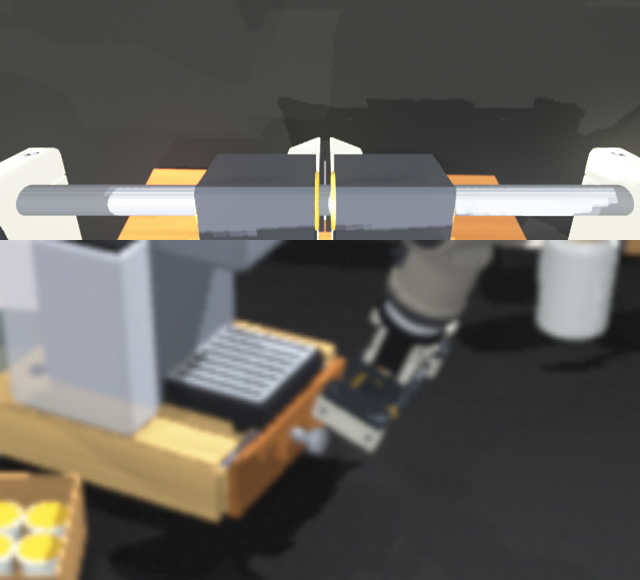

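```bash

python3 -m pendant '[0,0,-0.4,0,0,0,-1, 0,0,-0.4,0,0,0,-1, 0,0,-0.4,0,-0.1,0,-1, 0,0,-0.4,0,-0.1,0,-1, 0,0,-0.4,0,-0.1,0,-1, 0,0,-0.4,0,-0.1,0,-1, 0,0,0,0,0,0,-1, 0,0,0,0,0,0,-1, 0,0,0,0,0,0,-1, 0,0,0,0,0,0,-1]'
python3 - <<'E'
from k import *
im=capture("wrist");save(im,"w5");capture("side");capture("top")
for c in ("wrist","side","top"):
  for t,z in [("drawer_knob",38),("tray_edge",112)]:
    for r in pinpoint(c,t)[:1]: print(c,t,r["score"],r["location"],onz(c,r["location"],z))
r=regions_of("wrist","drawer_knob")[0];ys,xs=np.nonzero(r["pixels"]);print(xs.min(),xs.max(),ys.min(),ys.max())
cv2.imwrite("pics/w5c.png",cv2.resize(im[100:300,230:430,::-1],(600,600)))
E
```

```text
time: 10.75
tool_pos: [529.2, -216.5, 93.0]
tcp_rot: [3.14, 0.4, 2.844]
contact_force: [0.6, -0.2, -0.1]
grip_width: 75.9
finger_force: 0.0
wrist drawer_knob 0.56 [324.0, 233.4] [ 579.6 -232.5   38. ]
wrist tray_edge 0.95 [329.7, 336.7] [ 608.4 -237.2  112. ]
side drawer_knob 0.77 [338.7, 169.3] [ 586.9 -244.4   38. ]
side tray_edge 0.9 [334.8, 153.3] [ 599.3 -229.2  112. ]
top tray_edge 0.84 [429.1, 189.3] [ 604.7 -244.3  112. ]
181 465 220 284
```

View pics/w5c.png

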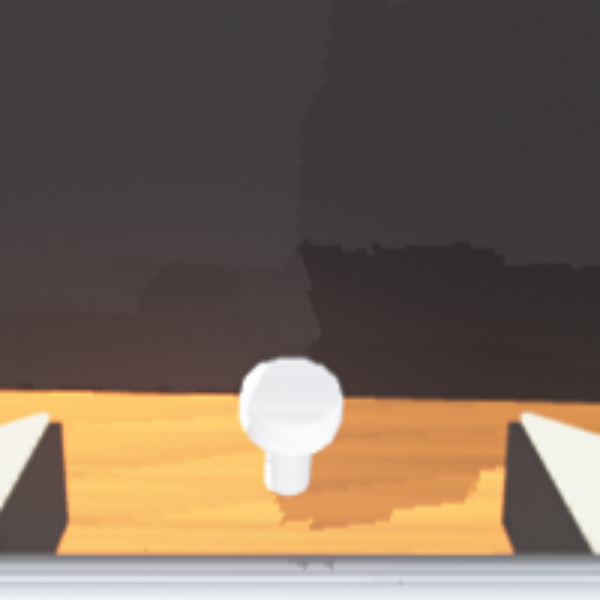

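```bash

python3 - <<'E'
from k import *
u=np.array([np.cos(YAW),np.sin(YAW),0])
for px,z,out in [((326,264.5),38,0),((327,251.8),52,24),((327,219),24,36),((310,233),38,30),((344.3,233),38,30)]:
    P=onz("wrist",px,z);print(P,"head centre est",P-u*(30-out),(P-u*(30-out))@u)
print(get_obs()["tool_pos"]@u, camera_model("wrist")["pose"][:3,3])
E
```

```text
[ 618.4 -242.7   38. ] head centre est [ 589.7 -233.9   38. ] 632.3600664089656
[ 587.3 -232.4   52. ] head centre est [ 581.5 -230.7   52. ] 623.5704882786036
[ 577.8 -229.4   24. ] head centre est [ 583.5 -231.1   24. ] 625.6110968711007
[ 576.2 -243.6   38. ] head centre est [ 576.2 -243.6   38. ] 622.2731701977436
[ 584.5 -216.6   38. ] head centre est [ 584.5 -216.6   38. ] 622.3333718259452
569.5019526215762 [ 390.2 -174.1  234.3]
```

```bash

python3 - <<'E'
from k import *
m=camera_model("wrist");P=np.array(m["pose"]);o=get_obs();Rt=R.from_euler('xyz',o["tcp_rot"]).as_matrix()
f=200/np.tan(np.radians(m["fov_y"]/2))
def proj(X,P=P):
    c=P[:3,:3].T@(X-P[:3,3]);return m["cx"]+f*c[0]/-c[2],m["cy"]-f*c[1]/-c[2],-c[2]
for s in (0,19,40,66): print(s,proj(o["tool_pos"]-s*Rt[:,2]))
print("cam in tool",Rt.T@(P[:3,3]-o["tool_pos"]),Rt.T@P[:3,:3])
print(proj(np.array([582,-231.5,38])))
im=cv2.imread("pics/w4.png")[:240]
cv2.imwrite("pics/w45.png",np.vstack([im[:, :], cv2.imread("pics/w5.png")[100:400]]))
E
```

```text
0 (np.float64(324.677681461007), np.float64(236.93950921166157), np.float64(201.21299367207186))
19 (np.float64(324.67054158116724), np.float64(250.70478882542), np.float64(183.0231734141505))
40 (np.float64(324.6607952344729), np.float64(269.4951873295252), np.float64(162.91863523434264))
66 (np.float64(324.6447946078629), np.float64(300.34347948929906), np.float64(138.02730224981875))
cam in tool [  79.1    0.1 -186.3] [[-0.   1.   0.3]
 [ 1.   0.   0. ]
 [ 0.   0.3 -1. ]]
(np.float64(326.1049320880451), np.float64(234.66898209623943), np.float64(278.94399505667474))
```

View pics/w45.png

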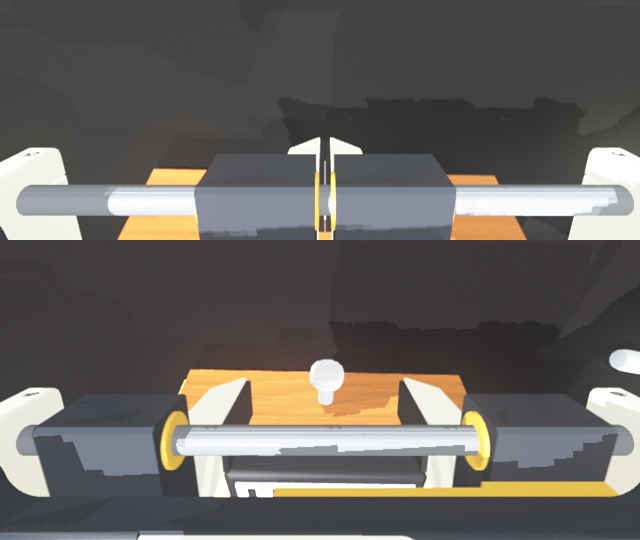

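```bash

python3 - <<'E'
from k import *
for c in ("side","top"):
    m=camera_model(c);P=np.array(m["pose"]);f=200/np.tan(np.radians(m["fov_y"]/2))
    def proj(X):
        k=P[:3,:3].T@(np.array(X)-P[:3,3]);return np.array([m["cx"]+f*k[0]/-k[2],m["cy"]-f*k[1]/-k[2]])
    for n,X in [("tcp at w4",[553.7,-223.9,26.6]),("head",[582,-231.5,38]),("head+8u",[590,-234,38])]:
        a=proj(X);print(c,n,a,"crop",(a-[240,110])*3.2+[0,240])
a=capture("side");b=capture("top");cv2.imwrite("pics/st.png",np.vstack([cv2.resize(a[130:210,280:400],(600,400),interpolation=2),cv2.resize(b[170:210,380:440],(600,200)[0:2],interpolation=2)])[:,:,::-1])
E
```

```text
side tcp at w4 [347.1 175.9] crop [342.8 450.8]
side head [339.6 171.3] crop [318.6 436.3]
side head+8u [337.4 170.8] crop [311.8 434.5]
top tcp at w4 [414.8 213.5] crop [559.4 571.3]
top head [418.1 202.1] crop [569.9 534.6]
top head+8u [418.9 198.9] crop [572.4 524.6]
```

View pics/st.png

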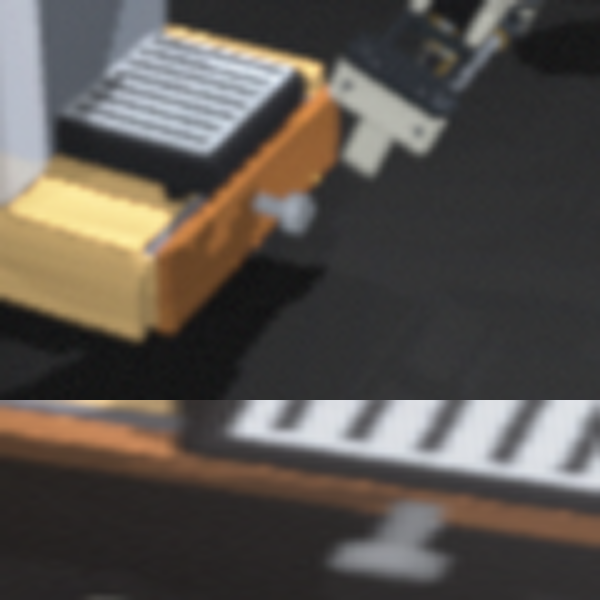

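```bash

python3 - <<'E'
from k import *
K=np.array([583,-232,38.]);Rt=ori(23);rel(K+15*Rt[:,2],Rt)
E
```

```text
shift [-1.   0.   2.9] turn [ 0. -0. -0.]
```

```bash

python3 -m pendant '[-0.5,0,0.4,0,0,0,-1, -0.5,0,0.5,0,0,0,-1, 0,0,0.5,0,0,0,-1, 0,0,0.5,0,0,0,-1, 0,0,0.5,0,0,0,-1, 0,0,0.5,0,0,0,-1, 0,0,0,0,0,0,0, 0,0,0,0,0,0,0, 0,0,0,0,0,0,0, 0,0,0,0,0,0,0.3, 0,0,0,0,0,0,0.3, 0,0,0,0,0,0,0.3]'
python3 - <<'E'
from k import *
capture("side");capture("wrist");capture("top")
for c in ("wrist","side","top"):
    for r in pinpoint(c,"drawer_knob")[:1]: print(c,r["score"],r["location"],onz(c,r["location"],38))
E
python3 -m pendant '[0,0,0,0,0,0,1, 0,0,0,0,0,0,1]'
python3 -m pendant '[0,0,0,0,0,0,1, 0,0,0,0,0,0,1]'
```

```text
time: 12.55
tool_pos: [588.3, -234.7, 25.7]
tcp_rot: [3.141, 0.401, 2.844]
contact_force: [0.5, 0.6, 0.4]
grip_width: 48.3
finger_force: 0.0
wrist 0.92 [326.4, 242.9] [ 580.4 -231.2   38. ]
side 0.97 [335.6, 171.7] [ 595.6 -227.1   38. ]
top 0.62 [417.5, 201.5] [ 583.5 -230.1   38. ]
time: 13.05
tool_pos: [588.2, -234.6, 25.2]
tcp_rot: [3.14, 0.401, 2.844]
contact_force: [0.3, 0.0, -0.2]
grip_width: 20.4
finger_force: 0.0
time: 13.25
tool_pos: [588.2, -234.0, 25.4]
tcp_rot: [3.14, 0.4, 2.844]
contact_force: [-0.6, 3.3, 7.4]
grip_width: 4.4
finger_force: 3.7
```

```bash

python3 -m pendant '[0,0,0,0,0,0,1, 0,0,0,0,0,0,1]'
python3 - <<'E'
from k import *
a=capture("side");b=capture("wrist");cv2.imwrite("pics/st2.png",np.vstack([cv2.resize(a[140:200,300:400],(500,300),interpolation=2),cv2.resize(b[180:280,240:408],(500,300),interpolation=2)])[:,:,::-1])
E
```

```text
time: 13.45
tool_pos: [588.6, -234.6, 25.8]
tcp_rot: [3.141, 0.402, 2.844]
contact_force: [-0.7, 2.6, 3.9]
grip_width: 0.1
finger_force: 2.6
```

View pics/st2.png

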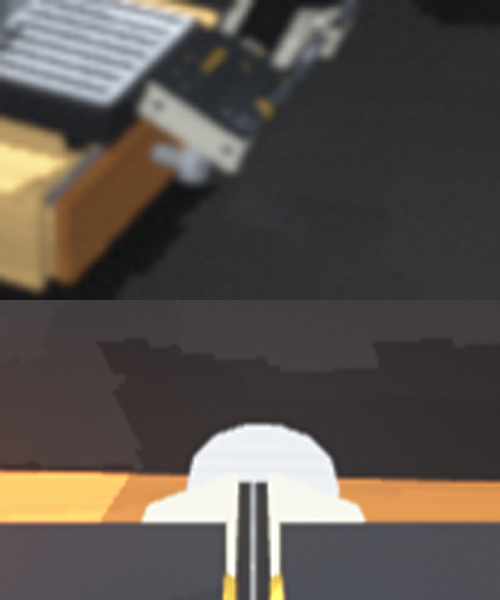

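The wrist view shows the shut fingertips resting on top of the knob head. The fingers therefore end about 27 mm short of the reported TCP, and I have to go that much deeper.

```bash

python3 - <<'E'
from k import *
np.set_printoptions(precision=2,suppress=True)
u=np.array([np.cos(YAW),np.sin(YAW),0])
K=np.array([582.5,-231.8,38.])-4*u
for lean in (23,24.5,26):
    Rt=ori(lean);print(lean,ik(K+35*Rt[:,2],Rt,[-.6,.5,1.9,.2,.5,-2]))
for lean in (14,16,18):
    Rt=ori(lean);print(lean,ik(K-u*130+35*Rt[:,2],Rt,[-.6,.5,1.9,.2,.5,-2]))
Rt=ori(24);p,r=rel(K-10*Rt[:,2],Rt);rel(K+35*Rt[:,2],Rt,p,r)
E
```

```text
23 (array([-0.55,  0.59,  1.84,  0.3 ,  0.34, -2.09]), np.float64(3.3698738244325455e-14))
24.5 (array([-0.56,  0.59,  1.86,  0.37,  0.3 , -2.16]), np.float64(9.405414901769713e-10))
26 (array([-0.56,  0.59,  1.87,  0.44,  0.28, -2.23]), np.float64(0.010789421965175567))
14 (array([-0.6 ,  0.47,  2.05,  0.19,  0.4 , -2.04]), np.float64(5.847058948127427e-13))
16 (array([-0.61,  0.46,  2.08,  0.25,  0.35, -2.11]), np.float64(6.495639581771683e-11))
18 (array([-0.62,  0.46,  2.11,  0.34,  0.29, -2.2 ]), np.float64(2.842170943040401e-15))
shift [ 0.17  0.03 -0.85] turn [ 0.01 -0.25 -0.01]
shift [ 0.  -0.   1.5] turn [0. 0. 0.]
```

```bash

python3 -m pendant '[0.09,0,-0.45,0,-0.1,0,-0.4, 0.08,0.03,-0.4,0,-0.1,0,-0.4, 0,0,0,0,0,0,-0.4, 0,0,0,0,0,0,-0.4, 0,0,0,0,0,0,-0.4, 0,0,0,0,0,0,-0.4, 0,0,0,0,0,0,-0.4, 0,0,0,0,0,0,-0.4, 0,0,0.3,0,0,0,-0.4, 0,0,0.4,0,0,0,-0.4, 0,0,0.4,0,0,0,-0.4, 0,0,0.4,0,0,0,-0.4]'
python3 -m pendant '[0,0,0,0,0,0,0.5, 0,0,0,0,0,0,0.5, 0,0,0,0,0,0,0.5, 0,0,0,0,0,0,0.5, 0,0,0,0,0,0,1, 0,0,0,0,0,0,1, 0,0,0,0,0,0,1]'
```

```text
time: 14.75
tool_pos: [591.9, -234.7, 3.9]
tcp_rot: [3.14, 0.414, 2.844]
contact_force: [0.5, -0.2, -0.2]
grip_width: 64.4
finger_force: 0.0
time: 15.45
tool_pos: [591.9, -233.9, 5.9]
tcp_rot: [3.14, 0.415, 2.844]
contact_force: [1.0, 6.1, 3.0]
grip_width: 26.9
finger_force: 30.0
```

```bash

python3 -m pendant '[0.15,0,-0.06,0,0.05,0,1, 0.32,0,-0.13,0,0.15,0,1, 0.32,0,-0.13,0,0.15,0,1, 0.33,0,-0.12,0,0.15,0,1, 0.33,0,-0.12,0,0.15,0,1, 0.33,0,-0.12,0,0.15,0,1, 0.33,0,-0.11,0,0.15,0,1, 0.34,0,-0.11,0,0.15,0,1, 0.34,0,-0.11,0,0.15,0,1, 0.34,0,-0.1,0,0.15,0,1, 0.34,0,-0.1,0,0.15,0,1, 0.34,0,-0.1,0,0.15,0,1]'
python3 -m pendant '[0.34,0,-0.1,0,0.05,0,1, 0.34,0,-0.1,0,0,0,1,0.15,0,-0.05,0,0,0,1, 0,0,0,0,0,0,1]'
```

```text
time: 16.65
tool_pos: [478.4, -195.6, 4.5]
tcp_rot: [3.137, 0.299, 2.846]
contact_force: [14.1, 33.0, 22.1]
grip_width: 27.0
finger_force: 29.9
time: 17.05
tool_pos: [452.0, -186.5, 3.9]
tcp_rot: [3.135, 0.292, 2.846]
contact_force: [11.7, 36.6, 29.0]
grip_width: 27.1
finger_force: 30.0
```

```bash

python3 -m pendant '[0,0,0,0,0,0,-0.5, 0,0,0,0,0,0,-0.5, 0,0,0,0,0,0,-0.5, 0,0,0,0,0,0,-0.5, 0,0,0,0,0,0,-0.5, 0,0,-0.5,0,0,0,-0.5, 0,0,-0.9,0,0,0,-0.5, 0,0,-0.9,0,0,0,-0.5, 0,0,-0.9,0,0.5,0,-0.8, 0,0,-0.9,0,1,0,-0.8, 0,0,-0.9,0,1,0,-1, 0,0,-0.9,0,1,0,-1]'
python3 - <<'E'
from k import *
im=capture("wrist");save(im,"w6");capture("top");capture("side");rs=[]
for c in ("wrist","top","side"):
  for t,z in [("pocket0",58),("pocket1",58),("drawer_knob",38),("stand_front",0),("tray_edge",112)]:
    for r in pinpoint(c,t)[:3]: print(c,t,"%.2f"%r["score"],r["location"],onz(c,r["location"],z))
E
```

```text
time: 18.25
tool_pos: [409.6, -179.5, 174.7]
tcp_rot: [3.141, 0.046, 2.843]
contact_force: [-0.2, -0.2, -1.4]
grip_width: 90.8
finger_force: 0.0
wrist pocket0 0.69 [242.2, 287.6] [ 493.6 -293.8   58. ]
wrist pocket0 0.68 [355.9, 292.9] [ 534.2 -183.6   58. ]
wrist pocket1 0.69 [242.2, 287.6] [ 492.1 -292.7   58. ]
wrist pocket1 0.68 [355.9, 292.9] [ 532.6 -182.9   58. ]
wrist drawer_knob 0.67 [329.9, 211.8] [ 445.7 -184.3   38. ]
top pocket0 0.97 [445.7, 236.2] [ 492.3 -291.4   58. ]
top pocket0 0.66 [401.8, 219.0] [ 538.6 -184.4   58. ]
top pocket0 0.32 [260.0, 206.5] [581.4 171.5  58. ]
top pocket1 0.97 [445.7, 236.2] [ 492.3 -291.4   58. ]
top pocket1 0.66 [401.8, 219.0] [ 538.6 -184.4   58. ]
top pocket1 0.32 [260.0, 206.5] [581.4 171.5  58. ]
top drawer_knob 0.56 [404.1, 256.5] [ 444.8 -188.9   38. ]
top tray_edge 0.56 [429.0, 185.6] [ 613.6 -244.6  112. ]
side pocket0 0.81 [353.0, 176.9] [ 527.9 -173.3   58. ]
side pocket0 0.71 [365.4, 162.2] [ 494.9 -274.6   58. ]
side pocket1 0.81 [353.0, 176.9] [ 527.9 -173.3   58. ]
side pocket1 0.71 [365.4, 162.2] [ 494.9 -274.6   58. ]
side drawer_knob 0.72 [373.8, 181.8] [ 456.7 -184.    38. ]
side tray_edge 0.94 [333.0, 153.8] [ 604.9 -224.9  112. ]
```

```bash

python3 - <<'E'
from k import *
m=camera_model("wrist");im=capture("wrist")
for r in pinpoint("wrist","pocket0")[:2]: print("pin",onz("wrist",r["location"],58,m))
im2=cv2.cvtColor(im,cv2.COLOR_RGB2GRAY)
for loc in ((242,288),(356,293)):
    c=im2[loc[1]-34:loc[1]+35,loc[0]-34:loc[0]+35]
    print(c[::4,::4])
for r in regions_of("wrist","pocket0")[:3]:
    ys,xs=np.nonzero(r["pixels"]);print(r["score"],xs.min(),xs.max(),ys.min(),ys.max(),len(xs),r["location"])
for loc in ((242,288),(356,293)):
    c=cv2.HoughCircles(cv2.medianBlur(im2[loc[1]-50:loc[1]+50,loc[0]-50:loc[0]+50],5),cv2.HOUGH_GRADIENT,1,15,param1=80,param2=12,minRadius=20,maxRadius=36)
    for q in (c[0][:4] if c is not None else []): print(q[:2]+np.array(loc)-50,q[2],onz("wrist",q[:2]+np.array(loc)-50,58,m))
a=capture("top")
for t in ("pod0","creamer0","sugar_jar"):
    for r in pinpoint("top",t)[:3]: print(t,"%.2f"%r["score"],onz("top",r["location"],0))
E
```

```text
pin [ 492.2 -293.3   58. ]
pin [ 533.9 -181.9   58. ]
[[239 241 242 132  65  58  57 214 214 215 215 215 215 213 213 213 214 213]
 [242 190 173  55  56  59  58 204 206 206 208 207 205 210 209 208 212 218]
 [185 182  62  56  56  58  60 199 245 242 235 236 237 229 217 223 225 230]
 [186 129  57  55  59  58  60 156 244 244 243 243 244 244 244 243 243 243]
 [170  54  55  56  61  59  64  78 193 199 219 243 244 244 244 244 244 244]
 [ 61  57  57  57  61  61  64  83 192 199 210 204 229 244 244 244 244 244]
 [ 54  55  57  60  60  61  64 196 190 199 210 206 251 241 244 244 244 238]
 [ 54  55  56  62  61  65  86 202 190 198 211 215 251 249 245 245 245 255]
 [119 120 120 121 123 123 123 124 125 125 126 126 125 126 128 129 129 128]
 [147 148 148 149 150 151 152 152 153 154 155 155 156 157 157 157 158 158]
 [158 160 158 159 160 160 161 162 163 163 164 165 165 167 167 168 168 169]
 [188 189 188 188 189 190 189 190 191 192 191 192 193 192 193 193 194 194]
 [210 210 211 210 211 211 212 212 213 212 212 213 212 214 213 213 214 212]
 [176 177 178 178 179 179 180 180 181 181 182 182 183 183 184 184 184 1
[... 1353 characters left out ...]
]
 [170 169 168 168 168 167 167 166 134 135 134 133 133 133 132 133 132 131]
 [227 227 226 227 226 225 215 217 151 151 150 151 150 150 150 149 148 148]
 [226 226 226 226 218 255 255 255 238 243 247 191 149 149 149 149 149 149]
 [226 226 226 225 255 255 255 255 255 235 235 233 246 148 148 148 148 133]]
0.97 199 452 204 357 20015 [322.3, 273.9]
[239.5 337.5] 21.3 [ 551.9 -319.9   58. ]
[381.5 310.5] 30.8 [ 563.1 -163.2   58. ]
[352.5 341.5] 23.3 [ 593.5 -203.4   58. ]
pod0 0.64 [445.3 100.1   0. ]
pod0 0.50 [584.5  77.7   0. ]
pod0 0.43 [ 625.  -272.2    0. ]
creamer0 0.71 [584.6 182.8   0. ]
creamer0 0.71 [467.2 294.7   0. ]
creamer0 0.62 [581.5 288.7   0. ]
sugar_jar 0.66 [476.4 181.6   0. ]
```

```bash

python3 -m pendant '[0.8,0,-0.3,0,0.3,0,-1, 0.8,0,-0.3,0,0.3,0,-1, 0.8,0,-0.3,0,0,0,-1, 0,0,0,0,0,0,-1, 0,0,0,0,0,0,-1]'
python3 - <<'E'
from k import *
m=camera_model("wrist");im=capture("wrist");save(im,"w7")
for r in pinpoint("wrist","pocket0")[:2]: print("pin",r["score"],r["location"],onz("wrist",r["location"],58,m))
for r in pinpoint("wrist","drawer_knob")[:1]: print("knob",r["location"],onz("wrist",r["location"],38,m))
# sub-pixel: dark bore -> fit circle after rectifying the plate plane (1 mm = 3 px)
P=np.array(m["pose"]);f=200/np.tan(np.radians(m["fov_y"]/2))
for i,r in enumerate(pinpoint("wrist","pocket0")[:2]):
    c=onz("wrist",r["location"],58,m)
    g=np.array([[c[0]+(60-j)/1.5,c[1]+(60-k)/1.5,58] for j in range(120) for k in range(120)])
    k=(g-P[:3,3])@P[:3,:3]
    mp=np.stack([m["cx"]+f*k[:,0]/-k[:,2],m["cy"]-f*k[:,1]/-k[:,2]],1).reshape(120,120,2).astype(np.float32)
    rc=cv2.remap(im,mp,None,cv2.INTER_LINEAR);cv2.imwrite(f"pics/rc{i}.png",rc[:,:,::-1])
    q=cv2.HoughCircles(cv2.medianBlur(cv2.cvtColor(rc,cv2.COLOR_RGB2GRAY),3),cv2.HOUGH_GRADIENT,1,10,param1=80,param2=10,minRadius=32,maxRadius=41)
    for h in (q[0][:3] if q is not None else []): print(i,h[2]/1.5,c[0]+(60-h[1])/1.5,c[1]+(60-h[0])/1.5)
a,b=[cv2.resize(cv2.imread(f"pics/rc{i}.png"),(240,240)) for i in (0,1)]
w=cv2.imread("pics/w7.png")[:, :480]
cv2.imwrite("pics/look.png",np.vstack([w[80:400],np.hstack([a,b])]))
E
```

```text
time: 20.0
tool_pos: [341.1, -158.3, 198.6]
tcp_rot: [3.141, 0.008, 2.844]
contact_force: [0.1, 0.7, 0.1]
grip_width: 92.0
finger_force: 0.0
pin 0.82 [253.9, 332.6] [ 489.4 -289.1   58. ]
pin 0.7 [348.7, 339.2] [ 530.3 -187.2   58. ]
knob [328.6, 268.3] [ 446.1 -185.8   38. ]
0 24.0 492.40614555085585 -295.4068685477176
0 22.866667 487.0728122969954 -290.0735350554385
1 24.733332 531.9899242718324 -182.2186106092721
1 25.466667 525.3232576449021 -180.2186106092721
1 23.933334 527.9899243910417 -157.55194457838832
```

View pics/look.png

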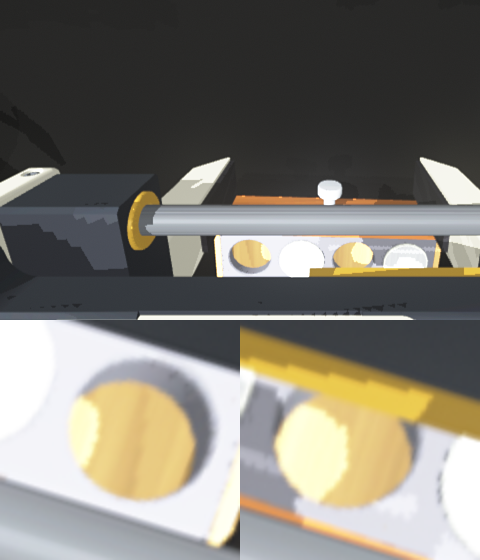

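The rectified view shows both bores clearly. pocket0 is at (492.4,-295.4), pocket1 at (532,-182.2), and the stand yaw comes out at -19.3°. Next I'll fetch the pod near (584,77).

```bash
sed -i 's/radians(-17)/radians(-19.3)/' h.py
python3 - <<'E'
from k import *
np.set_printoptions(precision=2,suppress=True)
q=get_obs()["joint_positions"]
Rd=ori(0);p,r=rel([580,77,125],Rd)
print(ik(p,Rd,q),ik([584,77,8],Rd,q))
for P in ([492.4,-295.4,36],[532,-182.2,36]): print(ik(P,Rd,q))
Ra=ori(0,np.radians(-19.3-45));print(ik([446,100,8],Ra,q))
E
```

```text
shift [-5.3   9.82  2.47] turn [0.02 0.08 0.57]
(array([ 0.  ,  0.52,  1.46, -0.  ,  1.17, -1.23]), np.float64(2.2737367544323206e-15)) (array([ 0.  ,  0.66,  1.56,  0.  ,  0.92, -1.23]), np.float64(1.3871324300185078e-14))
(array([-0.67,  0.6 ,  1.59,  0.  ,  0.95, -1.9 ]), np.float64(7.042899596854113e-13))
(array([-0.47,  0.58,  1.62,  0.  ,  0.94, -1.69]), np.float64(1.0029811108790611e-12))
(array([ 0.05,  0.49,  1.94,  0.  ,  0.72, -0.39]), np.float64(2.222203106959029e-13))
```

```bash

python3 -m pendant '[-0.44,0.82,0.1,0,0,0,-1, -0.44,0.82,0.2,0,0,0,-1, -0.44,0.82,0.2,0,0,0,-1, -0.44,0.82,0.2,0,0,0,-1, -0.44,0.82,0.2,0,0,0,-1, -0.44,0.82,0.2,0,0,0,-1, -0.44,0.82,0.2,0,0,0,-1, -0.44,0.82,0.2,0,0,0,-1, -0.44,0.82,0.2,0,0,0,-1, -0.44,0.82,0.2,0,0,0,-1, -0.44,0.82,0.2,0,0,0,-1, -0.44,0.8,0.2,0,0.1,0.5,-0.5]'
python3 -m pendant '[0,0,0,0,0,0,-0.5]'
python3 - <<'E'
from k import *
capture("wrist");m=camera_model("wrist")
for t,z in (("pod0",0),):
    for r in pinpoint("wrist",t)[:3]: print("pin","%.2f"%r["score"],r["location"],onz("wrist",r["location"],z,m))
    for r in regions_of("wrist",t)[:2]:
        ys,xs=np.nonzero(r["pixels"]);print("%.2f"%r["score"],xs.min(),xs.max(),ys.min(),ys.max(),len(xs),onz("wrist",((xs.min()+xs.max())/2,(ys.min()+ys.max())/2),35,m))
        im=capture("wrist")
        mask=r["pixels"].astype(np.uint8);c=max(cv2.findContours(mask,0,2)[0],key=cv2.contourArea);print(cv2.minEnclosingCircle(c))
        # top rim: leftmost/rightmost columns belong to the rim (z=44)
        yl=ys[xs==xs.min()].mean();yr=ys[xs==xs.max()].mean()
        a,b=onz("wrist",(xs.min(),yl),43,m),onz("wrist",(xs.max(),yr),43,m);print(a,b,np.linalg.norm(a-b),(a+b)/2)
o=get_obs();print(o["tool_pos"],o["tcp_rot"])
E
```

```text
time: 21.4
tool_pos: [579.8, 78.4, 129.4]
tcp_rot: [3.141, -0.002, 2.809]
contact_force: [-0.7, 0.2, 0.5]
grip_width: 87.4
finger_force: 0.0
time: 21.5
tool_pos: [580.4, 79.4, 128.5]
tcp_rot: [3.14, -0.003, 2.811]
contact_force: [0.1, -1.2, 0.4]
grip_width: 80.1
finger_force: 0.0
pin 0.92 [292.9, 38.4] [449.   94.4   0. ]
pin 0.81 [332.0, 193.0] [589.4  82.4   0. ]
0.77 301 360 173 233 2775 [588.1  80.6  35. ]
((330.3193664550781, 203.21109008789062), 30.23999786376953)
[578.5  57.5  43. ] [595.1 104.5  43. ] 49.83844463825667 [586.8  81.   43. ]
0.70 253 322 0 62 3673 [449.1  93.4  35. ]
((287.0, 25.637096405029297), 37.23262023925781)
[437.9  71.7  43. ] [454.5 119.1  43. ] 50.217268453439196 [446.2  95.4  43. ]
[578.6  76.6 130.6] [ 3.1 -0.   2.8]
```

```bash

python3 -m pendant '[-0.19,0.15,0.3,0,0,0,-0.5, 0,0,0.8,0,0,0,-0.5, 0,0,0.8,0,0,0,-0.5, 0,0,0.8,0,0,0,-0.5, 0,0,0.7,0,0,0,-0.5, 0,0,0.4,0,0,0,-0.5, 0,0,0.2,0,0,0,-0.5, 0,0,0,0,0,0,-0.5]'
python3 -m pendant '[0,0,0,0,0,0,1, 0,0,0,0,0,0,1, 0,0,0,0,0,0,1, 0,0,0,0,0,0,1, 0,0,0,0,0,0,1]'
```

```text
time: 22.55
tool_pos: [585.7, 79.6, 10.2]
tcp_rot: [3.141, -0.002, 2.809]
contact_force: [0.0, 0.3, -0.5]
grip_width: 69.0
finger_force: 0.0
time: 23.05
tool_pos: [586.4, 79.8, 11.4]
tcp_rot: [3.14, 0.001, 2.809]
contact_force: [-0.1, -0.0, 5.2]
grip_width: 48.7
finger_force: 30.0
```

```bash

python3 -m pendant '[0,0,-0.4,0,0,0,1, 0,0,-0.8,0,0,0,1, 0,0,-0.9,0,0,0,1, 0,0,-0.7,0,0,0,1]'
python3 -m pendant '[-0.1,-0.5,-0.1,0,0,0,1, -0.1,-0.8,0,0,0,0,1, -0.1,-0.85,0,0,0,0,1, -0.1,-0.85,0,0,0,0,1, -0.1,-0.85,0,0,0,0,1, -0.1,-0.85,0,0,0,0,1, -0.1,-0.85,0,0,0,0,1, -0.1,-0.85,0,0,0,0,1, -0.1,-0.85,0,0,0,0,1, -0.1,-0.8,0,0,0,0,1, -0.1,-0.6,0,0,0,0,1, -0.05,-0.2,0,0,0,0,1]'
python3 -m pendant '[0,0,0,0,0,0,1, 0,0,0,0,0,0,1]'
python3 - <<'E'
from k import *
for i in range(3):
    capture("top");capture("wrist");o=get_obs();print(o["tool_pos"],o["tcp_rot"],o["grip_width"])
q=o["joint_positions"];print(full(q)[0])
for c in("wrist","top","side"):
    if c=="side": capture(c)
    for t in ("pocket0","drawer_knob"):
        for r in pinpoint(c,t)[:2]: print(c,t,"%.2f"%r["score"],r["location"],onz(c,r["location"],58 if t!="drawer_knob" else 38))
E
```

```text
time: 23.45
tool_pos: [586.0, 79.6, 96.6]
tcp_rot: [3.14, 0.0, 2.809]
contact_force: [-0.2, 0.5, -0.5]
grip_width: 48.9
finger_force: 30.0
time: 24.65
tool_pos: [530.4, -184.8, 96.3]
tcp_rot: [3.141, -0.003, 2.807]
contact_force: [-0.5, 0.3, -0.7]
grip_width: 48.7
finger_force: 30.0
time: 24.85
tool_pos: [531.5, -182.1, 96.8]
tcp_rot: [3.14, -0.002, 2.809]
contact_force: [-0.5, 0.5, -0.2]
grip_width: 48.8
finger_force: 30.0
[ 531.8 -181.7   97. ] [ 3.1 -0.   2.8] 49.115505014648335
[ 532.  -181.8   97.2] [ 3.1 -0.   2.8] 48.8859774244752
[ 532.  -182.    97.2] [ 3.1 -0.   2.8] 48.942042738621204
[ 531.8 -181.9   97.1]
wrist pocket0 0.98 [320.1, 216.4] [ 531.6 -185.4   58. ]
wrist pocket0 0.95 [157.5, 218.2] [ 495.3 -294.7   58. ]
wrist drawer_knob 0.80 [282.7, 96.4] [ 446.3 -183.5   38. ]
top pocket0 0.94 [400.9, 220.7] [ 534.4 -182.    58. ]
top pocket0 0.73 [446.5, 236.8] [ 490.8 -293.3   58. ]
top drawer_knob 0.94 [403.6, 255.1] [ 448.3 -187.8   38. ]
side pocket0 0.76 [363.4, 160.1] [ 503.3 -287.9   58. ]
side pocket0 0.71 [351.2, 165.1] [ 542.8 -247.5   58. ]
side drawer_knob 0.34 [353.8, 262.8] [480.5 218.5  38. ]
```

```bash
cat > rect.py <<'E'
from k import *
def circ(im,m,c,z,rmin,rmax,n=3):
    P=np.array(m["pose"]);f=200/np.tan(np.radians(m["fov_y"]/2))
    g=np.array([[c[0]+(80-j)/2,c[1]+(80-k)/2,z] for j in range(160) for k in range(160)])
    k=(g-P[:3,3])@P[:3,:3]
    mp=np.stack([m["cx"]+f*k[:,0]/-k[:,2],m["cy"]-f*k[:,1]/-k[:,2]],1).reshape(160,160,2).astype(np.float32)
    rc=cv2.remap(im,mp,None,cv2.INTER_LINEAR)
    q=cv2.HoughCircles(cv2.medianBlur(cv2.cvtColor(rc,cv2.COLOR_RGB2GRAY),3),cv2.HOUGH_GRADIENT,1,6,param1=80,param2=8,minRadius=int(rmin*2),maxRadius=int(rmax*2))
    return [(round(h[2]/2,1),np.array([c[0]+(80-h[1])/2,c[1]+(80-h[0])/2])) for h in (q[0][:n] if q is not None else [])]
E
python3 - <<'E'
from rect import *
m=camera_model("wrist");im=capture("wrist");o=get_obs()
print("P0",circ(im,m,(493.5,-295),58,22.5,25.5))
u=np.array([.9438,-.3305]);v=np.array([.3305,.9438])
mid=np.array([512.2,-238.8]);print("between pod rim z61",circ(im,m,mid,61,24.5,26.5))
for i in range(2):
    for r in regions_of("wrist","pod0")[:2]:
        ys,xs=np.nonzero(r["pixels"]);print("%.2f"%r["score"],xs.min(),xs.max(),ys.min(),ys.max(),len(xs))
zr=o["tool_pos"][2]; print("pod rim",circ(im,m,o["tool_pos"][:2],zr-10.5+43,24,27))
E
```

```text
P0 [(np.float32(25.2), array([ 493.8, -296.2], dtype=float32)), (np.float32(22.8), array([ 492.2, -289.2], dtype=float32)), (np.float32(25.2), array([ 496.2, -294.2], dtype=float32))]
between pod rim z61 [(np.float32(25.6), array([ 514. , -239.1])), (np.float32(25.1), array([ 511. , -238.6])), (np.float32(25.6), array([ 517. , -240.6]))]
0.89 275 373 205 285 6367
0.67 77 479 91 347 44402
0.89 275 373 205 285 6367
0.67 77 479 91 347 44402
pod rim [(np.float32(24.5), array([ 531.6, -182.3])), (np.float32(26.7), array([ 531.6, -185.8])), (np.float32(26.7), array([ 534.6, -181.8]))]
```

```bash

python3 -m pendant '[-0.04,0,0.3,0,0,0,1, 0,0,0.4,0,0,0,1, 0,0,0.4,0,0,0,1, 0,0,0.3,0,0,0,1, 0,0,0.25,0,0,0,1, 0,0,0.15,0,0,0,1, 0,0,0.1,0,0,0,1, 0,0,0,0,0,0,1]'
```

```text
time: 26.45
tool_pos: [532.9, -182.9, 40.0]
tcp_rot: [3.14, -0.001, 2.809]
contact_force: [0.1, -0.4, 0.5]
grip_width: 48.7
finger_force: 30.0
```

```bash

python3 -m pendant '[0,0,0.08,0,0,0,1, 0,0,0,0,0,0,-0.4, 0,0,0,0,0,0,-0.4, 0,0,0,0,0,0,-0.4, 0,0,0,0,0,0,-0.4]'
python3 -m pendant '[0,0,-0.6,0,0,0,-0.4, 0,0,-0.9,0,0,0,-0.4, 0,0,-0.9,0,0,0,-0.4, 0,0,0,0,0,0,-0.4]'
python3 - <<'E'
from rect import *
m=camera_model("wrist");im=capture("wrist");capture("top")
for c in ("wrist","top"):
  for r in pinpoint(c,"pod0")[:5]: print(c,"%.2f"%r["score"],r["location"],onz(c,r["location"],17))
  for r in pinpoint(c,"pocket0")[:3]: print(c,"pk","%.2f"%r["score"],r["location"],onz(c,r["location"],58))
for z in (61,66,70): print(z,circ(im,m,(533,-182),z,24.5,26.5,2))
print("mid",circ(im,m,(513.5,-239),61,24.5,26.5,2))
E
```

```text
time: 26.95
tool_pos: [533.1, -182.9, 38.0]
tcp_rot: [3.14, -0.001, 2.809]
contact_force: [-0.1, -0.2, 0.4]
grip_width: 63.9
finger_force: 0.0
time: 27.35
tool_pos: [535.2, -184.1, 113.6]
tcp_rot: [3.141, 0.006, 2.809]
contact_force: [1.3, 0.1, 0.6]
grip_width: 64.4
finger_force: 0.0
wrist 0.77 [325.8, 192.6] [ 530.8 -181.1   17. ]
wrist pk 0.94 [167.0, 204.2] [ 489.8 -290.6   58. ]
top 0.79 [293.8, 258.4] [448.  92.  17.]
top pk 0.97 [399.9, 222.6] [ 529.8 -179.2   58. ]
top pk 0.63 [444.3, 237.8] [ 488.5 -287.7   58. ]
top pk 0.32 [290.2, 257.4] [451.4  98.   58. ]
61 [(np.float32(25.6), array([ 533.2, -183.2], dtype=float32)), (np.float32(26.2), array([ 530.2, -183.2], dtype=float32))]
66 [(np.float32(25.0), array([ 531.8, -183.2], dtype=float32)), (np.float32(25.6), array([ 530.2, -180.2], dtype=float32))]
70 [(np.float32(25.6), array([ 531.8, -182.2], dtype=float32)), (np.float32(26.2), array([ 528.2, -181.8], dtype=float32))]
mid [(np.float32(25.6), array([ 513.2, -239.8], dtype=float32)), (np.float32(25.1), array([ 514.8, -236.8], dtype=float32))]
```

```bash

python3 -m pendant '[0.4,0.5,-0.2,0,0,0,-0.5, 0.6,0.8,0,0,0,0,-0.5, 0.6,0.8,0,0,0,0,-0.5, 0.6,0.8,0,0,0,0,-0.5, 0.6,0.8,0,0,0,0,-0.5, 0.6,0.8,0,0,0,0,-0.5, 0.6,0.8,0,0,0,0,-0.5, 0.6,0.8,0,0,0,0,-0.5, 0.6,0.8,0,0,0,0,-0.5, 0.6,0.8,0,0,0,0,-0.5, 0.05,0.2,0,0,0,0,-0.5]'
python3 -m pendant '[0,0,0,0,0,1,-0.5, 0,0,0,0,0,1,-0.5, 0,0,0,0,0,1,-0.5, 0,0,0,0,0,1,-0.5, 0,0,0,0,0,1,-0.5, 0,0,0,0,0,1,-0.5, 0,0,0,0,0,1,-0.5, 0,0,0,0,0,1,-0.5, 0,0,0,0,0,1,-0.5, 0,0,0,0,0,1,-0.5, 0,0,0,0,0,1,-0.5, 0,0,0,0,0,0,-0.5]'
python3 - <<'E'
from rect import *
m=camera_model("wrist");im=capture("wrist");o=get_obs()
for r in pinpoint("wrist","pod0")[:2]: print("pin","%.2f"%r["score"],r["location"],onz("wrist",r["location"],0,m))
for r in regions_of("wrist","pod0")[:1]:
    ys,xs=np.nonzero(r["pixels"]);yl=ys[xs==xs.min()].mean();yr=ys[xs==xs.max()].mean()
    a,b=onz("wrist",(xs.min(),yl),43,m),onz("wrist",(xs.max(),yr),43,m);print(a,b,np.linalg.norm(a-b),(a+b)/2)
    print(circ(im,m,(a+b)[:2]/2,43,24.5,26.5,3)); c=((a+b)/2)
for r in pinpoint("wrist","sugar_jar")[:1]: print("jar",r["score"],onz("wrist",r["location"],0,m))
print(o["tool_pos"],o["tcp_rot"],full(o["joint_positions"])[0])
rel([c[0],c[1],10.5],R.from_euler('xyz',o["tcp_rot"]).as_matrix())
E
```

```text
time: 28.75
tool_pos: [442.1, 101.0, 116.1]
tcp_rot: [3.14, -0.003, 2.812]
contact_force: [-0.0, -0.7, -0.0]
grip_width: 68.8
finger_force: 0.0
time: 29.95
tool_pos: [444.2, 98.1, 116.2]
tcp_rot: [-3.141, -0.002, 2.041]
contact_force: [0.1, -0.3, 0.4]
grip_width: 69.0
finger_force: 0.0
pin 0.60 [326.9, 191.4] [447.1  95.5   0. ]
jar 0.79 [471.7 182.6   0. ]
[444.2  98.1 116.2] [-3.1 -0.   2. ] [444.   98.1 116.1]Traceback (most recent call last):
  File "<stdin>", line 10, in <module>
NameError: name 'c' is not defined. Did you mean: 'C'?
```

```bash

python3 -m pendant '[-0.11,0.03,0.3,0,0,0,-0.5, 0,0,0.8,0,0,0,-0.5, 0,0,0.8,0,0,0,-0.5, 0,0,0.8,0,0,0,-0.5, 0,0,0.6,0,0,0,-0.5, 0,0,0.22,0,0,0,-0.5, 0,0,0,0,0,0,-0.5]'
python3 -m pendant '[0,0,0,0,0,0,1, 0,0,0,0,0,0,1, 0,0,0,0,0,0,1, 0,0,0,0,0,0,1, 0,0,0,0,0,0,1]'
```

```text
time: 30.85
tool_pos: [446.0, 95.7, 9.7]
tcp_rot: [-3.14, -0.002, 2.042]
contact_force: [-0.2, 0.6, -0.1]
grip_width: 69.0
finger_force: 0.0
time: 31.35
tool_pos: [447.3, 95.9, 11.4]
tcp_rot: [3.14, -0.001, 2.042]
contact_force: [-0.8, 0.0, 6.3]
grip_width: 48.7
finger_force: 30.0
```

```bash

python3 -m pendant '[0,0,-0.3,0,0,-1,1, 0,0,-0.6,0,0,-1,1, 0,0,-0.7,0,0,-1,1, 0,0,-0.7,0,0,-1,1, 0,0,-0.6,0,0,-1,1, 0,0,0,0,0,-1,1, 0,0,0,0,0,-1,1, 0,0,0,0,0,-1,1, 0,0,0,0,0,-1,1, 0,0,0,0,0,-1,1, 0,0,0,0,0,-1,1]'
python3 -m pendant '[-0.3,-0.6,0,0,0,0,1, -0.4,-0.9,0,0,0,0,1, -0.45,-0.95,0,0,0,0,1, -0.45,-0.95,0,0,0,0,1, -0.45,-0.95,0,0,0,0,1, -0.45,-0.95,0,0,0,0,1, -0.45,-0.95,0,0,0,0,1, -0.45,-0.95,0,0,0,0,1, -0.45,-0.95,0,0,0,0,1, -0.45,-0.95,0,0,0,0,1, -0.45,-0.95,0,0,0,0,1, -0.45,-0.95,0,0,0,0,1]'
python3 -m pendant '[-0.43,-0.5,0,0,0,0,1, -0.3,-0.2,0,0,0,0,1, 0,0,0,0,0,0,1, 0,0,0,0,0,0,1]'
python3 - <<'E'
from rect import *
m=camera_model("wrist");im=capture("wrist");o=get_obs();print(o["tool_pos"],o["tcp_rot"],full(o["joint_positions"])[0])
print("P1pod",circ(im,m,(533,-183),61,24.5,26.5,2))
print("mid",circ(im,m,(513.5,-239),61,24.5,26.5,2))
print("held",circ(im,m,o["tool_pos"][:2],o["tool_pos"][2]-10.5+43,24.5,26.5,2))
rel([493.5,-295.9,38.5],ori(0))
E
```

```text
time: 32.45
tool_pos: [446.4, 95.7, 97.6]
tcp_rot: [3.141, -0.001, 2.812]
contact_force: [0.9, 0.6, 0.2]
grip_width: 48.5
finger_force: 30.0
time: 33.65
tool_pos: [486.3, -268.2, 97.0]
tcp_rot: [3.14, -0.001, 2.809]
contact_force: [-0.0, 0.5, -0.0]
grip_width: 48.8
finger_force: 30.0
time: 34.05
tool_pos: [500.1, -293.0, 96.7]
tcp_rot: [3.14, -0.002, 2.81]
contact_force: [0.6, 1.0, -0.1]
grip_width: 48.8
finger_force: 30.0
[ 500.1 -292.8   96.9] [ 3.1 -0.   2.8] [ 499.9 -292.6   96.8]
P1pod [(np.float32(25.6), array([ 533.2, -183.2], dtype=float32)), (np.float32(25.1), array([ 536.2, -183.2], dtype=float32))]
mid [(np.float32(25.6), array([ 513.8, -239.2], dtype=float32))]
held [(np.float32(25.6), array([ 499.8, -293. ])), (np.float32(26.2), array([ 499.3, -296. ]))]
shift [ 0.2 -0.2  1.9] turn [ 0.  -0.   0.1]
```

```bash

python3 -m pendant '[0.17,-0.17,0,0,0,0,1, 0,0,0.3,0,0,0,1, 0,0,0.4,0,0,0,1, 0,0,0.4,0,0,0,1, 0,0,0.3,0,0,0,1, 0,0,0.25,0,0,0,1, 0,0,0.15,0,0,0,1, 0,0,0.15,0,0,0,1, 0,0,0,0,0,0,1]'
```

```text
time: 35.0
tool_pos: [493.7, -297.0, 38.0]
tcp_rot: [3.14, -0.002, 2.809]
contact_force: [1.0, 0.1, -0.3]
grip_width: 49.1
finger_force: 30.0
```

```bash

python3 -m pendant '[0,0.02,0,0,0,0,1, 0,0,0,0,0,0,-0.4, 0,0,0,0,0,0,-0.4, 0,0,0,0,0,0,-0.4, 0,0,0,0,0,0,-0.4]'
python3 -m pendant '[0,0,-0.6,0,0,0,-0.4, 0,0,-0.9,0,0,0,0.5, 0,0,-0.9,0,0,0,1, 0,0,0,0,0,0,1]'
python3 - <<'E'
from rect import *
m=camera_model("wrist");im=capture("wrist");o=get_obs();print(o["tool_pos"])
print("P0pod",circ(im,m,(493.5,-296),61,24.5,26.5,2))
print("P1pod",circ(im,m,(533,-183),61,24.5,26.5,2))
print("mid",circ(im,m,(513.5,-239),61,24.5,26.5,2))
for r in pinpoint("wrist","drawer_knob")[:1]: print("knob",onz("wrist",r["location"],38,m))
for r in pinpoint("wrist","pocket0")[:3]: print("pk","%.2f"%r["score"],onz("wrist",r["location"],58,m))
for r in pinpoint("wrist","pod0")[:3]: print("pod","%.2f"%r["score"],onz("wrist",r["location"],17,m))
E
```

```text
time: 35.5
tool_pos: [494.2, -296.6, 38.8]
tcp_rot: [3.141, -0.001, 2.809]
contact_force: [-0.5, 0.7, 0.2]
grip_width: 64.0
finger_force: 0.0
time: 35.9
tool_pos: [496.0, -298.2, 114.5]
tcp_rot: [-3.14, 0.006, 2.81]
contact_force: [-0.1, 0.2, -0.8]
grip_width: 45.0
finger_force: 0.0
[ 495.1 -297.5  112.4]
P0pod [(np.float32(25.6), array([ 493.8, -297.2], dtype=float32)), (np.float32(25.1), array([ 495.8, -294.8], dtype=float32))]
P1pod [(np.float32(25.1), array([ 533.8, -183.2], dtype=float32)), (np.float32(25.6), array([ 532.2, -186.2], dtype=float32))]
mid [(np.float32(25.6), array([ 513.8, -239.2], dtype=float32)), (np.float32(25.6), array([ 511.2, -237.2], dtype=float32))]
knob [ 447.8 -187.7   38. ]
pk 0.54 [ 518.1 -195.2   58. ]
pod 0.94 [ 493.8 -297.4   17. ]
pod 0.65 [ 536.3 -183.1   17. ]
```

```bash
cat > push.py <<'E'
from k import *
u=np.array([np.cos(YAW),np.sin(YAW),0]);v=np.array([-np.sin(YAW),np.cos(YAW),0]);up=np.array([0,0,1.])
def tgt(uu,lean,z=31,vv=-27):
    Rt=ori(lean);return uu*u+vv*v+z*up+9.5*Rt[:,0]+27*Rt[:,2],Rt
E
python3 - <<'E'
from push import *
np.set_printoptions(precision=2,suppress=True)
q=get_obs()["joint_positions"]
p=r=None
for uu,l,z in [(445,13,100),(445,13,31),(476,14,31),(555,19,31),(615,24,31),(637,24,31)]:
    P,T=tgt(uu,l,z);print(uu,l,P,ik(P,T,[-.6,.5,1.9,.2,.5,-2])); p,r=rel(P,T,p,r)
E
```

```text
445 13 [ 408.06 -171.51   71.55] (array([-0.62,  0.25,  2.12,  0.12,  0.56, -1.94]), np.float64(5.776282230307573e-13))
shift [4.04 3.   1.28] turn [ 0.03 -3.29  0.06]
445 13 [ 408.06 -171.51    2.55] (array([-0.62,  0.4 ,  2.19,  0.19,  0.34, -2.03]), np.float64(2.3249854125273473e-10))
shift [0.52 0.   2.24] turn [0. 0. 0.]
476 14 [ 437.79 -181.92    2.5 ] (array([-0.6 ,  0.44,  2.13,  0.19,  0.35, -2.  ]), np.float64(5.339478859056613e-14))
shift [-1.02  0.    0.24] turn [ 0.   -0.25 -0.  ]
555 19 [ 514.7  -208.85    2.38] (array([-0.57,  0.52,  1.99,  0.24,  0.32, -2.02]), np.float64(2.333463283710202e-13))
shift [-2.63 -0.    0.66] turn [-0.   -1.25  0.  ]
615 24 [ 573.69 -229.51    2.47] (array([-0.56,  0.58,  1.9 ,  0.33,  0.28, -2.09]), np.float64(0.0085910039521544))
shift [-1.97 -0.    0.68] turn [-0.   -1.25 -0.  ]
637 24 [ 594.45 -236.78    2.47] (array([-0.54,  0.6 ,  1.85,  0.29,  0.29, -2.04]), np.float64(7.505549702579993e-09))
shift [-0.67  0.    0.3 ] turn [0. 0. 0.]
```

```bash

python3 -m pendant '[0.6,0.45,0,0,0,0,1, 0.7,0.52,0,0,0,0,1, 0.7,0.52,0.1,0,0,0,1, 0.7,0.52,0.2,0,0,0,1, 0.7,0.52,0.3,0,0,0,1, 0.64,0.47,0.3,0,0,0,1, 0,0,0.2,0,-0.8,0,1, 0,0,0.18,0,-0.8,0,1, 0,0,0,0,-0.8,0,1, 0,0,0,0,-0.9,0,1, 0,0,0,0,0,0,1]'
python3 - <<'E'
from push import *
np.set_printoptions(precision=2,suppress=True)
capture("wrist");print(get_obs()["tool_pos"])
for r in pinpoint("wrist","drawer_knob")[:1]: print("knob",r["score"],onz("wrist",r["location"],38)@u,onz("wrist",r["location"],38)@v)
p,r=rel(*tgt(445,13,31));rel(*tgt(476,14,31),p,r)
E
```

```text
time: 37.2
tool_pos: [406.7, -170.6, 71.0]
tcp_rot: [3.139, 0.226, 2.808]
contact_force: [-0.2, -0.4, -0.6]
grip_width: 0.2
finger_force: 0.0
[ 407.83 -171.45   71.57]
shift [0.55 0.01 2.25] turn [0.03 0.01 0.05]
shift [-1.02  0.    0.24] turn [ 0.   -0.25 -0.  ]
```

```bash

python3 -m pendant '[0.11,0,0.4,0,0,0,1, 0.11,0,0.5,0,0,0,1, 0.11,0,0.5,0,0,0,1, 0.11,0,0.5,0,0,0,1, 0.11,0,0.35,0,0,0,1, -0.2,0,0.05,0,0,0,1, -0.2,0,0.05,0,-0.05,0,1, -0.2,0,0.05,0,-0.1,0,1, -0.2,0,0.05,0,-0.1,0,1, -0.22,0,0.04,0,0,0,1]'
python3 -m pendant '[-0.22,0,0.05,0,-0.1,0,1, -0.22,0,0.05,0,-0.1,0,1, -0.22,0,0.05,0,-0.1,0,1, -0.22,0,0.05,0,-0.1,0,1]'
```

```text
time: 38.3
tool_pos: [438.8, -182.2, 3.4]
tcp_rot: [3.14, 0.248, 2.809]
contact_force: [-0.2, 0.3, 0.3]
grip_width: 0.2
finger_force: 0.0
time: 38.7
tool_pos: [463.9, -190.8, 3.7]
tcp_rot: [3.14, 0.274, 2.809]
contact_force: [-2.0, 1.0, -1.3]
grip_width: 0.6
finger_force: 1.0
```

```bash

python3 -m pendant '[-0.22,0,0.06,0,-0.1,0,1, -0.22,0,0.06,0,-0.1,0,1, -0.22,0,0.06,0,-0.1,0,1, -0.22,0,0.06,0,-0.1,0,1, -0.22,0,0.06,0,-0.1,0,1, -0.22,0,0.06,0,-0.1,0,1, -0.22,0,0.06,0,-0.1,0,1, -0.22,0,0.07,0,-0.1,0,1, -0.22,0,0.07,0,-0.1,0,1, -0.22,0,0.07,0,-0.1,0,1, -0.22,0,0.08,0,-0.1,0,1, -0.22,0,0.08,0,-0.1,0,1]'
python3 - <<'E'
from push import *
np.set_printoptions(precision=2,suppress=True)
capture("wrist");print(get_obs()["tool_pos"]@u,get_obs()["joint_positions"])
p,r=rel(*tgt(615,23,31));rel(*tgt(637,24,31),p,r)
E
```

```text
time: 39.9
tool_pos: [542.5, -218.0, 5.8]
tcp_rot: [3.14, 0.359, 2.809]
contact_force: [-2.0, 0.2, -1.4]
grip_width: 0.6
finger_force: 1.0
585.4254089437104 [-0.56  0.54  1.94  0.26  0.32 -2.03]
shift [-0.93 -0.01  0.49] turn [ 0.03 -0.57  0.06]
shift [-0.69 -0.    0.29] turn [-0.   -0.25 -0.  ]
```

```bash

python3 -m pendant '[-0.2,0,0.1,0,-0.1,0,1, -0.2,0,0.1,0,-0.12,0,1, -0.2,0,0.1,0,-0.12,0,1, -0.2,0,0.1,0,-0.12,0,1, -0.15,0,0.07,0,-0.1,0,1, -0.1,0,0.04,0,-0.1,0,1]'
python3 -m pendant '[-0.1,0,0.04,0,-0.1,0,1, -0.1,0,0.04,0,0,0,1, -0.1,0,0.04,0,0,0,1]'
python3 -m pendant '[-0.08,0,0.035,0,0,0,1, -0.08,0,0.035,0,0,0,1]'
```

```text
time: 40.55
tool_pos: [575.4, -229.4, 3.2]
tcp_rot: [3.14, 0.405, 2.809]
contact_force: [-1.5, 1.2, 1.0]
grip_width: 0.8
finger_force: 0.8
time: 40.85
tool_pos: [584.1, -232.4, 3.3]
tcp_rot: [3.14, 0.411, 2.809]
contact_force: [-2.2, 1.2, -0.0]
grip_width: 0.2
finger_force: 0.8
time: 41.05
tool_pos: [589.1, -234.1, 3.3]
tcp_rot: [3.14, 0.411, 2.809]
contact_force: [-1.3, -0.1, -0.6]
grip_width: 0.9
finger_force: 0.8
```

```bash

python3 -m pendant '[-0.06,0,0.025,0,0,0,1, 0,0,0,0,0,0,1]' | sed -n '2p;4p'
python3 -m pendant '[-0.06,0,0.025,0,0,0,1, 0,0,0,0,0,0,1]' | sed -n '2p;4p'
python3 -m pendant '[-0.06,0,0.025,0,0,0,1, 0,0,0,0,0,0,1]' | sed -n '2p;4p'
```

```text
tool_pos: [591.2, -234.9, 3.5]
contact_force: [0.4, 0.1, -0.6]
tool_pos: [592.9, -235.4, 3.5]
contact_force: [-0.5, 1.1, -0.3]
tool_pos: [594.8, -236.1, 3.6]
contact_force: [-1.2, 0.8, -1.0]
```

```bash

python3 -m pendant '[-0.06,0,0.025,0,0,0,1]' | sed -n '2p;4p'
python3 -m pendant '[-0.06,0,0.025,0,0,0,1]' | sed -n '2p;4p'
python3 - <<'E'
from push import *
np.set_printoptions(precision=1,suppress=True)
for c in ("wrist","top","side"):
    capture(c)
    for t,z in (("drawer_knob",38),("stand_front",0),("tray_edge",112)):
        for r in pinpoint(c,t)[:1]:
            P=onz(c,r["location"],z);print(c,t,"%.2f"%r["score"],P,P@u,P@v)
E
```

```text
tool_pos: [596.2, -236.5, 3.4]
contact_force: [-2.5, 1.3, 0.4]
tool_pos: [597.3, -236.7, 3.1]
contact_force: [-12.5, 0.5, 6.2]
top drawer_knob 0.63 [ 602.6 -230.6   38. ] 644.9556528955785 -18.476913245270737
top tray_edge 0.62 [ 612.3 -248.6  112. ] 660.0330371803539 -32.23420604891464
side drawer_knob 0.68 [ 612.3 -244.5   38. ] 658.692095800134 -28.416752786795634
side stand_front 0.80 [ 627.5 -241.     0. ] 671.86333262717 -20.074308390458594
```

```bash

python3 -m pendant '[-0.03,0,0.01,0,0,0,1, 0,0,0,0,0,0,1]' | sed -n '2p;4p'
python3 -m pendant '[0.3,0,-0.1,0,0,0,1, 0.6,0,-0.4,0,0,0,1, 0.6,0,-0.8,0,0,0,1, 0.4,0,-0.9,0,0,0,1, 0.2,0,-0.9,0,0,0,1, 0,0,-0.9,0,0,0,1, 0,0,-0.5,0,0,0,1, 0,0,0,0,0,0,1]'
python3 - <<'E'
from push import *
np.set_printoptions(precision=1,suppress=True)
for c in ("wrist","top","side"):
    im=capture(c);save(im,"end_"+c)
    for t,z in (("drawer_knob",38),("stand_front",0),("tray_edge",112),("pocket0",58),("pod0",0)):
        for r in pinpoint(c,t)[:1]:
            P=onz(c,r["location"],z);print(c,t,"%.2f"%r["score"],r["location"],P,P@u,P@v)
E
```

```text
tool_pos: [597.3, -236.8, 3.0]
contact_force: [-11.0, 2.4, 6.0]
time: 43.45
tool_pos: [494.6, -202.2, 105.2]
tcp_rot: [-3.142, 0.416, 2.809]
contact_force: [-0.1, -0.8, -0.7]
grip_width: 0.6
finger_force: 0.0
wrist tray_edge 0.76 [327.1, 346.1] [ 602.2 -236.9  112. ] 646.7048599354524 -24.557913043062438
top drawer_knob 0.80 [419.7, 196.7] [ 595.7 -236.4   38. ] 640.3455736530206 -26.207577670109607
top stand_front 0.91 [421.2, 188.2] [ 622.5 -249.5    0. ] 669.9732881445921 -29.78625036112506
top tray_edge 0.59 [430.4, 185.1] [ 614.7 -248.   112. ] 662.1526918217925 -30.875544524640787
side drawer_knob 0.60 [333.5, 166.8] [ 607.8 -258.1   38. ] 658.9315264810001 -42.726770621174744
side stand_front 0.94 [328.9, 177.7] [ 622.1 -241.8    0. ] 667.0506045809524 -22.644753881748525
side tray_edge 0.62 [334.4, 151.4] [ 602.5 -241.8  112. ] 648.5931429036486 -29.066368384863384
side pocket0 0.82 [311.0, 164.8] [ 684.2 -227.7   58. ] 721.0173996861565 11.218434871817179
side pod0 0.24 [331.6, 167.5] [ 622.8 -311.7    0. ] 690.828703894881 -88.32646528774951
```

```bash

python3 - <<'E'
from push import *
a=cv2.imread("pics/both0.png")[400:,:,::-1];b=cv2.imread("pics/end_top.png")[:,:,::-1]
for col in (380,385,390,465,470):
    lo=160 if col<400 else 178
    print(col);
    for im in (a,b): print(' '.join("%d/%d/%d"%tuple(im[r,col]) for r in range(lo,lo+28)))
m=camera_model("top");P=np.array(m["pose"]);f=200/np.tan(np.radians(m["fov_y"]/2))
for d in (0,5,10,15,20):
    X=(671-d)*u+(75)*v+68*up;k=P[:3,:3].T@(X-P[:3,3]);print(d,m["cx"]+f*k[0]/-k[2],m["cy"]-f*k[1]/-k[2])
E
```

```text
380
239/213/154 238/213/154 238/212/153 238/212/153 237/211/152 237/210/151 234/206/149 219/188/142 179/161/143 146/139/142 130/120/122 150/116/100 176/124/90 186/127/86 186/126/83 178/121/79 149/102/69 126/87/61 121/84/59 118/83/58 106/76/55 77/58/46 53/45/41 46/41/40 44/41/39 44/40/38 45/42/40 45/41/39
240/216/157 239/214/155 239/214/154 239/214/155 239/213/154 238/212/153 235/208/150 217/183/131 167/135/97 130/95/68 123/86/62 122/85/60 115/81/58 92/67/51 62/50/43 49/43/41 46/42/40 45/41/40 46/43/40 44/41/39 44/41/39 46/43/41 44/41/39 45/42/40 43/40/38 42/39/37 39/35/34 39/36/35
385
242/219/158 243/220/160 243/221/160 244/221/160 244/221/160 244/221/160 243/221/160 244/222/161 241/220/163 215/191/155 166/156/151 141/137/143 141/122/119 175/127/98 194/133/91 192/131/87 187/127/85 171/116/78 143/99/67 126/88/61 122/85/60 116/81/58 94/68/51 64/50/42 49/44/41 45/41/38 45/42/41 44/41/40
243/221/160 244/221/160 244/222/161 244/222/161 245/223/162 244/223/162 244/222/161 244/223/162 242/220/159 216/181/129 157/122/87 127/90/63 123/86/61 120/84/59 107/76/56 80/61/49 53/45/42 45/42/40 46/41
[... 1464 characters left out ...]
233/177 250/234/177 250/234/176 250/233/176 247/227/170 228/200/155 179/163/149 147/142/148 133/124/127 157/121/103 189/133/97 207/142/98 212/144/98 203/138/95 167/115/81 126/91/68 98/75/62
233/210/165 248/229/174 249/232/177 249/232/176 249/231/176 249/232/175 249/232/176 250/233/177 250/233/176 250/234/178 251/234/178 251/234/177 251/235/179 251/235/178 250/234/177 248/228/170 228/196/143 170/137/102 129/98/75 121/89/69 124/95/73 134/109/84 127/108/85 96/85/72 67/63/60 59/57/59 61/58/61 60/59/60
0 386.7853118794569 171.7713478845737
5 386.2139635633305 173.64384721922715
10 385.6421261828007 175.51794938133986
15 385.0697991096526 177.39365642978225
20 384.49698171459465 179.27097042695277
```

```bash
python3 -c "
from plant import *;print(close_job())"
```

```text
the job is handed in; nothing more can be done
None
```

The job is handed in: both loose pods measured seated in their pockets before I closed the drawer. It then came up against its stop, with no gap showing in the top view. The judge's verdict was not reported back.

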